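Pack the bean sample jars and pin the caddy shut

ROBOT

A 6-joint arm with a two-finger parallel gripper is mounted at the origin on the work surface. World frame = base frame: x ahead of the robot, y to its left, z up, the work surface at z = 0. Lengths are in m, angles in rad, forces in N, time in s.
With the tool pointing down it reaches from about 0.4 to 0.825 m from the base axis. Payload 7 kg.
Tool frame: the origin (TCP) lies on the centre line of the jaws, within the pads' length; the fingertips stand 22 mm ahead of it and the grasp point (between the pads) lies 3 mm ahead of it; z points along the fingers, y is the direction in which the jaws open and shut (so a half turn about z gives the same grasp; the last joint's range is limited). The gripper opens to 88 mm and grips with 3 to 60 N. Pads are 19 mm wide; open, the fingers measure 130 mm over their backs; the gripper's body (78 mm by 193 mm) begins 47 mm behind the grasp point.
Start: joints at [1.483, 0.359, 0.012, 0, -1.224, -0.288], TCP at [0.248, 0.628, 0.249] pointing down, gripper open.
Joint ranges: [-3.07, 3.07], [-1.43, 2.12], [-1.02, 1.25], [-3.03, 1.67], [-3.05, -0], [-3.03, 3.03]. Speed limits (rad/s): [2.39, 2.39, 3.01, 3.14, 3.14, 3.14].

INTERFACE

Orientations are given as [roll, pitch, yaw] about the fixed x, y, z axes, in that order (R = Rz(yaw) Ry(pitch) Rx(roll)).
In Python, from station import arm gives the robot as it stands. The module is installed in compiled form; this text tells all that it offers.
- The arm moves only by the tool arm_command, never from a script. Its argument "motion" is a list of rows, each a list of 3 entries, a list of its own where there are three numbers: the shift along the tool's x, y, z in mm, then the turn, a rotation vector about the tool's x, y, z in degrees, then the opening, from 0 (shut) to 1 (fully open). In form: [[[tx, ty, tz], [wx, wy, wz], grip], ...]. A call has 1 to 20 rows; each row shifts and turns the commanded pose from where the row before left it, along the tool's axes as they then stand; what a row does not reach is not made up. A row lasts 1/12 s, in which the tool goes at most 41.7 mm and 7.16 degrees, less where a joint would pass 70% of its speed; a pose out of reach is approached as far as the arm can. A call is refused whole if a number of a shift passes 41.7 or a number of a turn 7.16, either way. A call with a gripper value outside its range is refused whole. The fingers move at their own pace and stop on an object; "newtons" is the grip in N (left out, the last holds). Time passes only in rows, so rows that do not move let the fingers close. It gives the time, the measured TCP pose, the force and the opening at its end, in the units of the state.
- arm.get_state(): the state, without advancing time (a new reading comes with each control period).
- arm.grab_frame(name): name is "scene" or "top"; returns the picture (420x560x3 uint8, red, green, blue); there is no depth.
- arm.camera_info(name): a dict with "fov_y" (degrees; the focal length in pixels is half the picture's height over the tangent of half this angle, whatever the lens; pixels are square), "cx", "cy" (the principal point, pixels), "k1" (the pictures are not rectified: a ray, as slopes to the right and down, at radius r is drawn at 1 + k1 r^2 times it, then the intrinsics apply), "view" (4x4, takes a point from world to camera coordinates). Camera axes: x right, y down, z forward; pixel columns grow to the right and rows downward; lengths in m; the calibration is good to about 2 mm. A picture is of the moment at which its call begins. camera_info takes no time and is no camera call.
- arm.job_done(): hands the job in, once; it reports no verdict.
The state is a dict: "t": time; "q": joint angles; "qd": joint speeds; "joint_efforts": joint torques, N m; "eef_pos": TCP position; "ee_rot": TCP orientation; "force": force on the tool from outside, world axes, zero at the start; "moment": the same for the moment, N m; "width": finger opening in m.
Only numpy, scipy, OpenCV 4.12 (cv2) and the standard library are available. Lean on these libraries where they do the work, as an engineer would, in place of code of your own. Each camera call takes 0.05 s, during which the arm holds its last target. There are 200 camera calls.

TASK

Pack every bean sample jar that is out on the table upright into the caddy, one to a pocket, handling the thin glass gently: a light grip, and set each one down rather than dropping it. Then shut the caddy's lid, push the linch pin right through the lid's eye until its head is home, and flip its sprung ring over and press it down until it snaps on below the pin's end. Leave everything else on the table where it is.

Things in the scene. Friction and masses are not known exactly. Their poses are not given: they have to be found in the camera images.
- caddy: Plywood caddy fixed to the table: tray 246 (x) x 166 (y) x 55 mm high with a 5 mm floor. Origin: centre of its underside, on the table. Six pockets, centres at x = -80, 0, +80 and y = -40, +40 mm, each 57 mm square and 50 mm deep; walls and black dividers between are 14 to 23 mm thick. A thin post 106 mm high stands in each corner. The lid is hinged along the +y side; the hasp is on the -y side.
- hasp (a point): Point on the pin's line, midway between the hasp's two upright blue ears: caddy x = +40, y = -117, z = 120 mm. The ears are 8 mm thick, 32 mm wide in caddy y, their tops 136 mm above the table, at caddy x = 20 to 28 and 52 to 60 mm. The linch pin slides along caddy +x through both.
- lid (a joint): Plywood lid's hinge, rad: 0 = shut (flat, 6 mm thick, top face 114 mm above the table), 1.57 = upright, 2.3 = fully open. Starts leaning back at 1.95 to 2.2. A stiff hinge (0.35 N m) holds it wherever it is left; some 2 to 4 N near the free edge moves it. Its blue eye comes down between the ears, its hole in line with the pin. It cannot shut over a jar not down in its pocket, nor with the pin pushed through.
- lid_hinge (a point): Middle of the lid's hinge line (parallel to caddy x), at caddy x = 0, y = +88, z = 111 mm. The blue eye on the lid stands at x = +33 to +47 mm and reaches 221 mm from this line, 50 mm past the lid's edge: with the lid open, keep the gripper clear of it.
- lid_edge (a point): Middle of the lid's thickness on its free edge, 171 mm from the hinge line and 20 mm to the caddy's -x side of the lid's middle.
- pin (a joint): Travel of the linch pin along caddy +x, m: 0 = drawn back, its tip inside the first ear (it cannot fall out); 0.050 = fully home, the head against the first ear and the tip standing 18 mm out of the second ear. Friction 5 N. Start 0 to 0.004.
- pin_head (a point): Centre of the flat rear face of the pin's brass head (22 mm diameter, 14 mm thick), the face to push on, towards caddy +x.
- pin_tip (a point): Tip of the pin's steel shank (9 mm diameter, ending in a 10 mm ball nose, 58 mm long from the head's front face).
- ring (a joint): Angle of the sprung ring about the pin's head, rad: 0 = folded back, 10 degrees above level (start); 1.4 = upright; 2.97 = level with the pin; 3.14 = snapped on, 10 degrees below level. It drops by its weight either way from upright. Past upright it comes to rest on the pin's nose at about 2.85: press the crossbar straight down (some 6 to 12 N) and it stretches 3 mm and snaps below the nose. Only possible with the pin home.
- ring_hinge (a point): Middle of the ring's hinge axis (parallel to caddy y), in the pin's head, 7 mm ahead of its rear face; moves with the pin.
- ring_grip (a point): Centre of the ring's crossbar, 67 mm from ring_hinge: a red sleeve 10 mm in diameter, 40 mm long, parallel to caddy y. The ring is a U of 6 mm wire, 46 mm clear between its legs. While folded back it leaves an open space 56 mm long (along caddy x) and 46 mm wide between the head's rear face and the red sleeve, where fingers can be put down to push the head.
- jar1: Bean sample jar of thin brown glass, tan lower part, white cap; absent in some starts. 46 mm diameter up to 80 mm, then the cap, 40 mm diameter, to 95 mm; heavy-based. Mass 105 to 190 g. Origin: centre of its underside; z up its axis. The glass bears about 12 N of grip (per finger), no hard knocks.
- jar2: Bean sample jar of thin brown glass, tan lower part, white cap; absent in some starts. 46 mm diameter up to 80 mm, then the cap, 40 mm diameter, to 95 mm; heavy-based. Mass 105 to 190 g. Origin: centre of its underside; z up its axis. The glass bears about 12 N of grip (per finger), no hard knocks.
- jar3: Bean sample jar of thin brown glass, tan lower part, white cap; absent in some starts. 46 mm diameter up to 80 mm, then the cap, 40 mm diameter, to 95 mm; heavy-based. Mass 105 to 190 g. Origin: centre of its underside; z up its axis. The glass bears about 12 N of grip (per finger), no hard knocks.
- jar4: Bean sample jar of thin brown glass, tan lower part, white cap; absent in some starts. 46 mm diameter up to 80 mm, then the cap, 40 mm diameter, to 95 mm; heavy-based. Mass 105 to 190 g. Origin: centre of its underside; z up its axis. The glass bears about 12 N of grip (per finger), no hard knocks.
- jar5: Bean sample jar of thin brown glass, tan lower part, white cap; absent in some starts. 46 mm diameter up to 80 mm, then the cap, 40 mm diameter, to 95 mm; heavy-based. Mass 105 to 190 g. Origin: centre of its underside; z up its axis. The glass bears about 12 N of grip (per finger), no hard knocks.
- tamper: Coffee tamper, steel foot 48 mm diameter, wooden handle, 75 mm high. Not to be moved.
- spoon: Spoon 150 mm long lying along its x. Not to be moved.
- papercup: Brown paper cup with white lid, 79 mm across, 92 mm high. Not to be moved.
- scale: Flat black scale, 140 x 190 x 28 mm. Not to be moved.
- press: Glass and steel French press, 100 mm across, 226 mm high. Not to be moved.
- cupstack: Lying stack of white paper cups, about 75 x 210 x 74 mm. Not to be moved.

How it is judged:
On the way, in this order (a step that is already met when the one before it is completed fails the run):
1. all the jars stand upright in the caddy's pockets, let go (x of jar1 in the frame of caddy between -0.12 and 0.12 m and y of jar1 in the frame of caddy between -0.08 and 0.08 m and z of each of jar1, jar2, jar3, jar4, jar5 in the frame of caddy below 0.015 m and angle between each of jar1, jar2, jar3, jar4, jar5's own z axis and vertical below 0.15 rad and contact force between the fingers and jar1 below 0.3 N and x of jar2 in the frame of caddy between -0.12 and 0.12 m and y of jar2 in the frame of caddy between -0.08 and 0.08 m and contact force between the fingers and jar2 below 0.3 N and x of jar3 in the frame of caddy between -0.12 and 0.12 m and y of jar3 in the frame of caddy between -0.08 and 0.08 m and contact force between the fingers and jar3 below 0.3 N and x of jar4 in the frame of caddy between -0.12 and 0.12 m and y of jar4 in the frame of caddy between -0.08 and 0.08 m and contact force between the fingers and jar4 below 0.3 N and x of jar5 in the frame of caddy between -0.12 and 0.12 m and y of jar5 in the frame of caddy between -0.08 and 0.08 m and contact force between the fingers and jar5 below 0.3 N), for 0.2 s.
2. the lid is shut (value of joint lid below 0.04 rad), for 0.2 s.
3. the linch pin is pushed fully home (value of joint lid below 0.04 rad and value of joint pin above 0.046 m), for 0.2 s.
4. the ring is flipped over the pin's end (all of step 3 and value of joint ring above 3.04 rad), for 0.2 s.
At the end, for the whole second after the job is handed in: Every jar present stands upright (within 0.15 rad) on the floor of a caddy pocket, at rest and released; the lid is shut (under 0.04 rad), the linch pin is home (over 46 of 50 mm) and the ring is over the pin's end (over 3.04 rad) (all of step 1 and all of step 4 and linear speed of each of jar1, jar2, jar3, jar4, jar5 below 0.03 m/s); the robot touches nothing.
It fails at once if a jar is gripped or pressed by the fingers with more than 30 N (contact force between the fingers and jar1 above 30 N or contact force between the fingers and jar2 above 30 N or contact force between the fingers and jar3 above 30 N or contact force between the fingers and jar4 above 30 N or contact force between the fingers and jar5 above 30 N).
It fails at once if a jar is dropped into the caddy from more than 2 cm above its pocket's floor ((x of jar1 in the frame of caddy between -0.12 and 0.12 m and y of jar1 in the frame of caddy between -0.08 and 0.08 m and z of jar1 in the frame of caddy above 0.02 m and contact force between the fingers and jar1 below 0.05 N and linear speed of jar1 above 0.25 m/s) or (x of jar2 in the frame of caddy between -0.12 and 0.12 m and y of jar2 in the frame of caddy between -0.08 and 0.08 m and z of jar2 in the frame of caddy above 0.02 m and contact force between the fingers and jar2 below 0.05 N and linear speed of jar2 above 0.25 m/s) or (x of jar3 in the frame of caddy between -0.12 and 0.12 m and y of jar3 in the frame of caddy between -0.08 and 0.08 m and z of jar3 in the frame of caddy above 0.02 m and contact force between the fingers and jar3 below 0.05 N and linear speed of jar3 above 0.25 m/s) or (x of jar4 in the frame of caddy between -0.12 and 0.12 m and y of jar4 in the frame of caddy between -0.08 and 0.08 m and z of jar4 in the frame of caddy above 0.02 m and contact force between the fingers and jar4 below 0.05 N and linear speed of jar4 above 0.25 m/s) or (x of jar5 in the frame of caddy between -0.12 and 0.12 m and y of jar5 in the frame of caddy between -0.08 and 0.08 m and z of jar5 in the frame of caddy above 0.02 m and contact force between the fingers and jar5 below 0.05 N and linear speed of jar5 above 0.25 m/s)).
It fails at once if something else on the table is moved by more than 5 cm (distance of any of tamper, spoon, papercup, scale, press, cupstack from where it was at the start of the episode above 0.05 m).
Of jar1, jar2, jar3, jar4, jar5 only 3 to 5 are there at a start; the rules pass over those that are not, and their reading is None.
At some moment in a run one of jar1, jar2, jar3, jar4, jar5 may be knocked a few centimetres aside while the robot is not near it.
It also fails if it takes over 210 s, if anything falls off the work surface, if the arm or the gripper's body presses on something with over 40 N, if the wrist force passes 120 N, or if a joint passes its speed limit or range.

## Working session

There is one attempt and no reset: what is moved stays moved. The work goes in short steps, Python scripts to look and compute and a tool call to move; the robot and the scene stay as the last step left them, time stands still between calls to the robot, and variables do not carry over. Pictures are saved under pics/ and viewed, on a budget of 14 in all, crops included, one or two more only if the job needs it, and the job is handed in when it is done.

Besides the shell and the picture viewer there is one more tool, called in YAML: its name, and indented under it one key for each argument. arm_command: Moves the arm, as the interface text tells. Its arguments: {"type":"object","properties":{"motion":{"type":"array","items":{"type":"array"}},"newtons":{"type":"number"}},"required":["motion"]}

```bash
mkdir -p pics; cat > h.py <<'E'
import numpy as np, cv2
from station import arm
def K(n):
    c=arm.camera_info(n); f=210/np.tan(np.radians(c['fov_y']/2)); return c,f
def proj(n,P):
    c,f=K(n); V=np.array(c['view']); p=np.atleast_2d(P)@V[:3,:3].T+V[:3,3]; s=p[:,:2]/p[:,2:]
    s=s*(1+c['k1']*(s**2).sum(1,keepdims=True)); return s*f+[c['cx'],c['cy']]
def ray(n,uv):
    c,f=K(n); V=np.array(c['view']); d=(np.atleast_2d(uv)-[c['cx'],c['cy']])/f; s=d.copy()
    for _ in range(20): s=d/(1+c['k1']*(s**2).sum(1,keepdims=True))
    r=np.c_[s,np.ones(len(s))]@V[:3,:3]; return -V[:3,:3].T@V[:3,3], r/np.linalg.norm(r,axis=1,keepdims=True)
def onz(n,uv,z):
    o,r=ray(n,uv); return o+r*((z-o[2])/r[:,2:])
def tri(a,ua,b,ub):
    o1,r1=ray(a,ua);o2,r2=ray(b,ub);r1=r1[0];r2=r2[0]
    t=np.linalg.lstsq(np.c_[r1,-r2],o2-o1,rcond=None)[0]; p,q=o1+t[0]*r1,o2+t[1]*r2
    return (p+q)/2,np.linalg.norm(p-q)
def grab(n,fn): 
    im=arm.grab_frame(n)[:,:,::-1].copy(); cv2.imwrite('pics/'+fn,im); return im
E
python3 - <<'E'
from h import *
np.set_printoptions(precision=4,suppress=True)
for n in('scene','top'):
    grab(n,n+'0.png'); print(arm.camera_info(n), ray(n,[280,210]))
print(arm.get_state())
E
```

```text
{'fov_y': 49.74759797728056, 'cx': 271.3195141671194, 'cy': 211.91954662080525, 'k1': 0.020646538868015887, 'view': array([[ 0.7443,  0.6678, -0.0122, -0.445 ],
       [ 0.4317, -0.4949, -0.7541, -0.1681],
       [-0.5096,  0.556 , -0.6566,  1.6825],
       [ 0.    ,  0.    ,  0.    ,  1.    ]])} (array([ 1.2612, -0.7215,  0.9726]), array([[-0.4971,  0.5708, -0.6535]]))
{'fov_y': 50.808842842499246, 'cx': 283.36791178986766, 'cy': 217.8475943469756, 'k1': -0.12060664500640249, 'view': array([[ 0.0124, -0.9997,  0.0216, -0.0019],
       [-0.9902, -0.0153, -0.1386,  0.6021],
       [ 0.1389, -0.0197, -0.9901,  1.202 ],
       [ 0.    ,  0.    ,  0.    ,  1.    ]])} (array([0.4293, 0.031 , 1.2736]), array([[ 0.1564, -0.0118, -0.9876]]))
{'t': 0.1, 'q': array([ 1.4831,  0.3593,  0.0112, -0.0003, -1.2241, -0.2881]), 'qd': array([-0.0001, -0.0015,  0.0018,  0.0009,  0.0005, -0.0007]), 'joint_efforts': array([ -0.0004, -58.4162,  29.3751,   7.0157,   0.0102,  -0.    ]), 'eef_pos': array([0.2476, 0.6275, 0.2477]), 'ee_rot': array([ 3.1401, -0.0001, -0.3759]), 'force': array([1.2523, 0.2035, 0.7313]), 'moment': array([-0.027 , -0.0609, -0.0612]), 'width': 0.08771636167243278}
```

View pics/scene0.png

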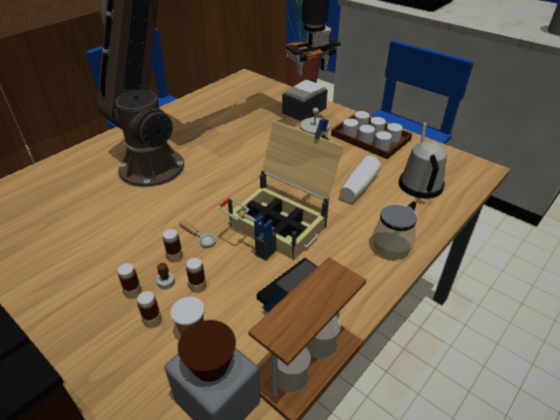

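View pics/top0.png

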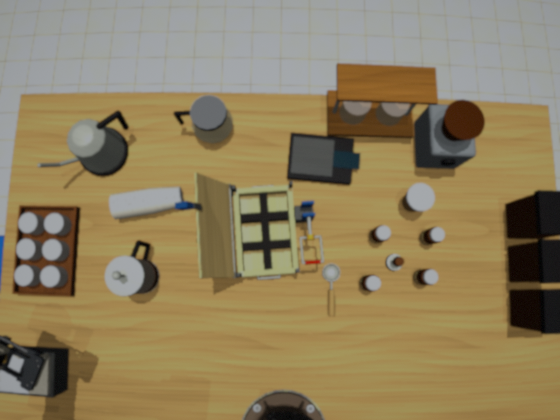

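The scene image shows four jars, with white caps near (128,270), (148,300), (195,266) and (171,236). In the top image they are at about (382,233), (434,236), (429,277) and (373,283), with the tamper at (395,262). The caddy is centred near (267,230). The ears are at (307,210) and the red ring sleeve at (313,262), so caddy x points roughly along world +x.

```bash
cat >> h.py <<'E'
def caps(im):
    hsv=cv2.cvtColor(im,cv2.COLOR_BGR2HSV); m=((hsv[:,:,1]<60)&(hsv[:,:,2]>125)).astype(np.uint8)
    m[:, :335]=0; m[:215]=0; m[300:]=0
    n,_,st,ce=cv2.connectedComponentsWithStats(m); out=[]
    for i in range(1,n):
        if st[i,4]>40: out.append((ce[i].round(1),st[i],onz('top',ce[i],.093)[0].round(4)))
    return out
E
python3 - <<'E'
from h import *
im=cv2.imread('pics/top0.png'); 
for c in caps(im): print(c)
a=cv2.resize(im[165:295,185:345],None,fx=5,fy=4.6*5/4.6*0.92,interpolation=cv2.INTER_CUBIC) if 0 else cv2.resize(im[170:290,185:345],None,fx=5,fy=5,interpolation=cv2.INTER_CUBIC)
cv2.imwrite('pics/c1.png',a)
s=cv2.imread('pics/scene0.png'); cv2.imwrite('pics/c2.png',cv2.resize(s[110:270,210:350],None,fx=3.7,fy=3.7,interpolation=cv2.INTER_CUBIC))
E
```

```text
(array([383.4, 232. ]), array([377, 225,  14,  15, 169], dtype=int32), array([ 0.5603, -0.2647,  0.093 ]))
(array([437.6, 233.8]), array([431, 227,  14,  15, 162], dtype=int32), array([ 0.5571, -0.4165,  0.093 ]))
(array([391.8, 261.3]), array([387, 254,  14,  17, 104], dtype=int32), array([ 0.4812, -0.2865,  0.093 ]))
(array([336.6, 272.1]), array([335, 265,   5,  16,  62], dtype=int32), array([ 0.451 , -0.1364,  0.093 ]))
(array([430.9, 276.4]), array([424, 269,  14,  16, 167], dtype=int32), array([ 0.441 , -0.3943,  0.093 ]))
(array([373.3, 282.6]), array([366, 275,  15,  16, 178], dtype=int32), array([ 0.4239, -0.2352,  0.093 ]))
```

View pics/c1.png

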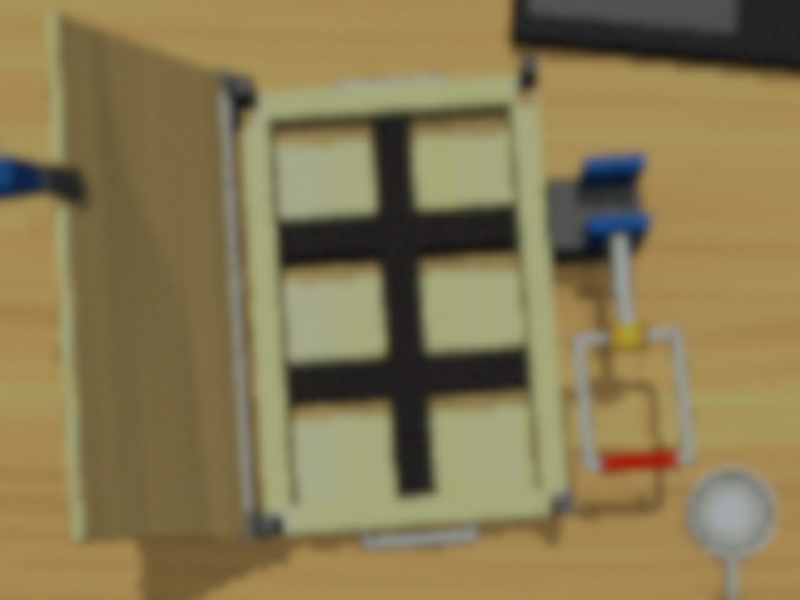

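View pics/c2.png

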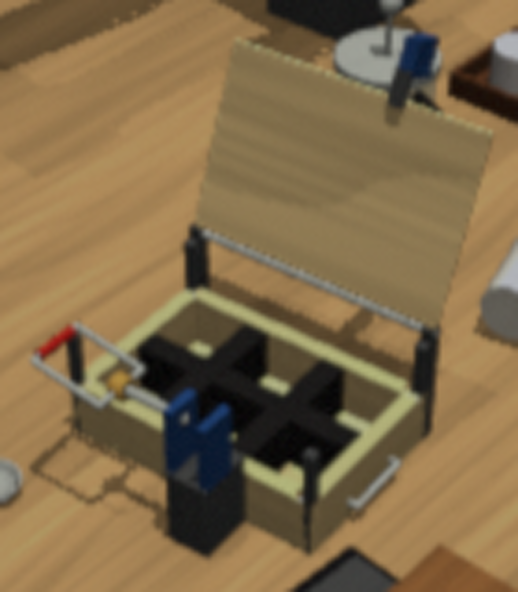

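c1 shows the dividers crossing near (400,233) and (410,375), the ears at (614,165) and (617,225), the brass head at (627,337) and the red sleeve at (638,461). c2 shows the same from the side, with the sleeve at (57,343).

```bash
python3 - <<'E'
from h import *
from scipy.optimize import least_squares
np.set_printoptions(precision=4,suppress=True)
im=cv2.imread('pics/top0.png'); sc=cv2.imread('pics/scene0.png')
T=lambda x,y:np.array([185+(x+.5)/5-.5,170+(y+.5)/5-.5]); S=lambda x,y:np.array([210+(x+.5)/3.7-.5,110+(y+.5)/3.7-.5])
# caddy features: (name cam, pix, caddy xyz)
F=[('top',T(400,233),(.04,0,.055)),('top',T(410,375),(-.04,0,.055)),
('top',T(249,97),(.123,.083,.055)),('top',T(568,517),(-.123,-.083,.055)),('top',T(533,80),(.123,-.083,.055)),('top',T(262,538),(-.123,.083,.055)),
('scene',S(190,290),(-.123,.083,.055)),('scene',S(420,397),(.123,.083,.055))]
def cp(p,P): c,s=np.cos(p[2]),np.sin(p[2]);return np.array([p[0]+c*P[0]-s*P[1],p[1]+s*P[0]+c*P[1],P[2]])
res=lambda p:np.concatenate([proj(n,cp(p,P))[0]-u for n,u,P in F])
r=least_squares(res,[.57,.04,0],loss='soft_l1'); print('caddy',r.x); print(res(r.x).reshape(-1,2))
p=r.x; c,s=np.cos(p[2]),np.sin(p[2])
def inv(w): d=w[:2]-p[:2]; return np.array([c*d[0]+s*d[1],-s*d[0]+c*d[1],w[2]])
def red(n,im):
    h=cv2.cvtColor(im,cv2.COLOR_BGR2HSV); m=(((h[:,:,0]<6)|(h[:,:,0]>174))&(h[:,:,1]>190)&(h[:,:,2]>100)).astype(np.uint8)
    if n=='top': m[:,:290]=0;m[:,340:]=0;m[:240]=0;m[280:]=0
    else: m[:,:205]=0;m[:,250:]=0;m[:180]=0;m[220:]=0
    M=cv2.moments(m,True); return np.array([M['m10']/M['m00'],M['m01']/M['m00']]),M['m00']
a,b=red('top',im),red('scene',sc); print(a,b,T(638,461),S(57,343))
w,e=tri('top',a[0],'scene',b[0]); print('sleeve',w,e,inv(w))
print('ears from top z.136',[inv(onz('top',u,.136)[0]) for u in (T(614,165),T(617,225))])
print('pin head z.12',inv(onz('top',T(627,337),.125)[0]))
for u in T(65,20),T(80,538): print('lid edge', inv(onz('top',u,.27)[0]))
le,e=tri('top',T(65,20),'scene',S(491,130)); print('lidcorner',inv(le),e)
E
```

```text
caddy [0.5642 0.0556 0.0706]
[[ 0.216  -0.006 ]
 [-0.2582  0.2495]
 [-0.6318 -0.403 ]
 [ 0.0005  0.2814]
 [ 1.5399 -0.1453]
 [ 0.6771 -0.461 ]
 [-0.2012 -2.0385]
 [ 0.4679 -1.198 ]]
(array([313.5294, 261.7059]), 17.0) (array([224.8261, 201.8696]), 23.0) [312.2 261.8] [225.0405 202.3378]
sleeve [ 0.4779 -0.069   0.1344] 0.004723107892202346 [-0.0949 -0.1182  0.1344]
ears from top z.136 [array([ 0.058, -0.114,  0.136]), array([ 0.0263, -0.1135,  0.136 ])]
pin head z.12 [-0.0315 -0.1158  0.125 ]
lid edge [0.1176 0.1485 0.27  ]
lid edge [-0.1219  0.1494  0.27  ]
lidcorner [0.1205 0.1509 0.2719] 0.008234256642860528
```

```bash
cat >> h.py <<'E'
from scipy.spatial.transform import Rotation as Ro
CAD=np.array([.5642,.0556,.0706])
def cw(x,y,z): c,s=np.cos(CAD[2]),np.sin(CAD[2]); return np.array([CAD[0]+c*x-s*y,CAD[1]+s*x+c*y,z])
def to(P,yaw=-1.50,rp=(np.pi,0)):
    s=arm.get_state(); R=Ro.from_euler('xyz',s['ee_rot']); D=Ro.from_euler('xyz',[rp[0],rp[1],yaw])
    print('t',round(s['t'],2),'pos',s['eef_pos'].round(4),'rot',s['ee_rot'].round(3),'F',s['force'].round(1),'w',round(s['width'],4))
    print('  shift mm',(R.inv().apply(np.array(P)-s['eef_pos'])*1000).round(1),'turn',np.degrees((R.inv()*D).as_rotvec()).round(1),'; shift in final frame',(D.inv().apply(np.array(P)-s['eef_pos'])*1000).round(1))
E
python3 - <<'E'
from h import *
s=cv2.imread('pics/scene0.png'); h=cv2.cvtColor(s,cv2.COLOR_BGR2HSV); m=((h[:,:,1]<70)&(h[:,:,2]>120)).astype(np.uint8); m[:225]=0;m[335:]=0;m[:,:110]=0;m[:,220:]=0
n,_,st,ce=cv2.connectedComponentsWithStats(m)
for i in range(1,n):
    if st[i,4]>25: print('scene',ce[i].round(1),st[i],onz('scene',ce[i],.09)[0].round(4))
print('cup',onz('top',[420,197],.092), 'spoon',onz('top',[331,272],.01),'tamper knob',onz('top',[399,261],.075))
E
```

```text
scene [169.6 233.5] [163 229  14  10 116] [ 0.4217 -0.232   0.09  ]
scene [206.8 238.6] [197 232  19  13 151] [ 0.5164 -0.1767  0.09  ]
scene [193.5 262.9] [186 257  16  12 142] [ 0.5583 -0.2611  0.09  ]
scene [125.1 268.5] [118 263  16  12 147] [ 0.439  -0.3914  0.09  ]
scene [165.5 279.7] [156 272  18  13  98] [ 0.5489 -0.3459  0.09  ]
scene [145. 297.] [137 291  17  13 175] [ 0.5551 -0.4134  0.09  ]
scene [186.7 309.9] [170 296  34  28 743] [ 0.6615 -0.3709  0.09  ]
cup [[ 0.65922793 -0.37022448  0.092     ]] spoon [[ 0.45268927 -0.13201457  0.01      ]] tamper knob [[ 0.48289558 -0.3114727   0.075     ]]
```

arm_command:
  motion:
    - [[0,0,-16],[0,0,6.4],0.8]
    - [[0,0,-16],[0,0,6.4],0.8]
    - [[0,0,-16],[0,0,6.4],0.8]
    - [[0,0,-16],[0,0,6.4],0.8]
    - [[0,0,-16],[0,0,6.4],0.8]
    - [[0,0,-16],[0,0,6.4],0.8]
    - [[0,0,-16],[0,0,6.4],0.8]
    - [[0,0,-16],[0,0,6.4],0.8]
    - [[0,0,-16],[0,0,6.4],0.8]
    - [[0,0,-16],[0,0,6.8],0.8]
  newtons: 7

```text
t: 0.93
eef_pos: [0.2476, 0.6277, 0.4088]
ee_rot: [3.141, -0.001, -1.505]
force: [0.9, 0.5, -0.7]
width: 0.0697
```

```bash
python3 -c "
from h import *
to([.560,-.265,.40])"
```

```text
t 0.93 pos [0.2476 0.6277 0.4088] rot [ 3.141e+00 -1.000e-03 -1.505e+00] F [ 0.9  0.5 -0.7] w 0.0697
  shift mm [ 911.2 -253.2    9.5] turn [ 0.  -0.  -0.3] ; shift in final frame [ 912.5 -248.4    8.8]
```

arm_command:
  motion:
    - [[20,-5.5,0],[0,0,0],0.8]
    - [[40,-11,0],[0,0,0],0.8]
    - [[40,-11,0],[0,0,0],0.8]
    - [[40,-11,0],[0,0,0],0.8]
    - [[40,-11,0],[0,0,0],0.8]
    - [[40,-11,0],[0,0,0],0.8]
    - [[40,-11,0],[0,0,0],0.8]
    - [[40,-11,0],[0,0,0],0.8]
    - [[40,-11,0],[0,0,0],0.8]
    - [[40,-11,0],[0,0,0],0.8]
    - [[40,-11,0],[0,0,0],0.8]
    - [[40,-11,0],[0,0,0],0.8]
    - [[40,-11,0],[0,0,0],0.8]
    - [[40,-11,0],[0,0,0],0.8]
    - [[40,-11,0],[0,0,0],0.8]
    - [[40,-11,0],[0,0,0],0.8]
    - [[40,-11,0],[0,0,0],0.8]
    - [[40,-11,0],[0,0,0],0.8]
    - [[40,-11,0],[0,0,0],0.8]
    - [[40,-11,0],[0,0,0],0.8]

```text
t: 2.6
eef_pos: [0.517, -0.1372, 0.4084]
ee_rot: [3.142, 0.0, -1.5]
force: [1.6, 1.9, 0.2]
width: 0.0701
```

```bash
python3 -c "
from h import *
to([.559,-.263,.20])
for c in caps(grab('top','t1.png')): print(c)"
```

```text
t 2.6 pos [ 0.517  -0.1372  0.4084] rot [ 3.142  0.    -1.5  ] F [1.6 1.9 0.2] w 0.0701
  shift mm [128.6 -32.9 208.4] turn [0. 0. 0.] ; shift in final frame [128.5 -33.  208.4]
(array([393.4, 256. ]), array([390, 254,  10,   7,  42], dtype=int32), array([ 0.4954, -0.2911,  0.093 ]))
(array([430.6, 276.4]), array([424, 269,  15,  16, 182], dtype=int32), array([ 0.4408, -0.3935,  0.093 ]))
(array([373.7, 287.2]), array([368, 285,  13,   6,  58], dtype=int32), array([ 0.4115, -0.2361,  0.093 ]))
```

arm_command:
  motion:
    - [[32,-8.3,20],[0,0,0],0.8]
    - [[32,-8.3,20],[0,0,0],0.8]
    - [[32,-8.3,20],[0,0,0],0.8]
    - [[32,-8.3,20],[0,0,0],0.8]
    - [[0,0,40],[0,0,0],0.8]
    - [[0,0,40],[0,0,0],0.8]
    - [[0,0,30],[0,0,0],0.8]

```text
t: 3.23
eef_pos: [0.5577, -0.2605, 0.2146]
ee_rot: [3.138, 0.002, -1.502]
force: [-0.3, 0.7, -0.7]
width: 0.0701
```

```bash
python3 - <<'E'
from h import *
to([.559,-.263,.082])
a=grab('top','t2.png')[200:300,320:460]; s=grab('scene','s2.png')[200:340,100:260]
cv2.imwrite('pics/c3.png',np.hstack([cv2.resize(a,None,fx=2.8,fy=3.9*.72),cv2.resize(s,(400,281))[:280]]) if 0 else np.hstack([cv2.resize(a,(392,280)),cv2.resize(s,(400,280))]))
E
```

```text
t 3.23 pos [ 0.5577 -0.2605  0.2146] rot [ 3.138e+00  2.000e-03 -1.502e+00] F [-0.3  0.7 -0.7] w 0.0701
  shift mm [  2.8  -1.6 132.5] turn [ 0.2  0.1 -0.1] ; shift in final frame [  2.5  -1.2 132.6]
```

View pics/c3.png

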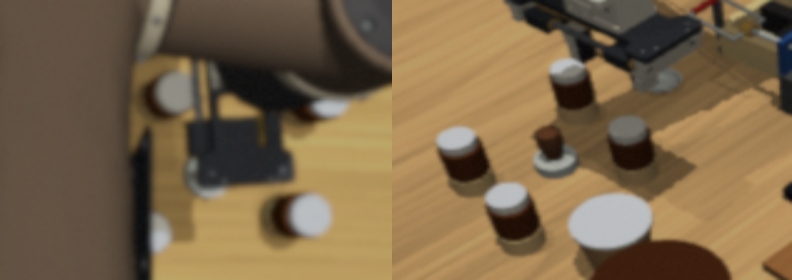

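c3 shows all four jars standing in place. J1, at (630,140) in the scene half, lies in the gripper's shadow straight below the fingers. I'm descending to it and closing lightly.

arm_command:
  motion:
    - [[0,0,0],[0,0,0],0.8]
    - [[0,0,30],[0,0,0],0.8]
    - [[0,0,30],[0,0,0],0.8]
    - [[0,0,25],[0,0,0],0.8]
    - [[0,0,20],[0,0,0],0.8]
    - [[0,0,15],[0,0,0],0.8]
    - [[0,0,8],[0,0,0],0.8]
    - [[0,0,0],[0,0,0],0.8]
    - [[0,0,0],[0,0,0],0.4]
    - [[0,0,0],[0,0,0],0.4]
    - [[0,0,0],[0,0,0],0.4]
    - [[0,0,0],[0,0,0],0.4]
    - [[0,0,0],[0,0,0],0.4]
    - [[0,0,0],[0,0,0],0.4]
  newtons: 7

```text
t: 4.5
eef_pos: [0.5598, -0.2604, 0.0916]
ee_rot: [-3.14, -0.001, -1.499]
force: [-0.5, 0.7, 5.7]
width: 0.0455
```

```bash
python3 -c "
from h import *
to([.559,-.263,.30]);print(arm.get_state()['force'])
to(cw(.08,.04,.30))"
```

```text
t 4.5 pos [ 0.5598 -0.2604  0.0916] rot [-3.140e+00 -1.000e-03 -1.499e+00] F [-0.5  0.7  5.7] w 0.0455
  shift mm [   2.6    0.7 -208.4] turn [-0.1 -0.   0. ] ; shift in final frame [   2.5    1.  -208.4]
[-0.53714821  0.71928087  5.66180581]
t 4.5 pos [ 0.5598 -0.2604  0.0916] rot [-3.140e+00 -1.000e-03 -1.499e+00] F [-0.5  0.7  5.7] w 0.0455
  shift mm [-354.7 -107.2 -208.5] turn [-0.1 -0.   0. ] ; shift in final frame [-354.9 -106.8 -208.4]
```

arm_command:
  motion:
    - [[0,0,0],[0,0,0],0.7]
    - [[0,0,0],[0,0,0],0.7]
    - [[0,0,0],[0,0,0],0.7]
    - [[2,0,4],[0,0,0],0.7]
    - [[0,0,4],[0,0,0],0.7]
    - [[0,0,0],[0,0,0],0.7]
    - [[0,0,0],[0,0,0],0.4]
    - [[0,0,0],[0,0,0],0.4]
    - [[0,0,0],[0,0,0],0.4]
    - [[0,0,0],[0,0,0],0.4]
    - [[0,0,0],[0,0,0],0.4]

```text
t: 5.42
eef_pos: [0.5594, -0.2622, 0.0826]
ee_rot: [-3.142, 0.0, -1.5]
force: [0.0, -0.1, -2.0]
width: 0.0454
```

```bash
python3 -c "
from h import *
to(cw(.08,.04,.29))"
```

```text
t 5.42 pos [ 0.5594 -0.2622  0.0826] rot [-3.142  0.    -1.5  ] F [ 0.  -0.1 -2. ] w 0.0454
  shift mm [-356.7 -107.4 -207.4] turn [-0.  0.  0.] ; shift in final frame [-356.7 -107.3 -207.4]
```

arm_command:
  motion:
    - [[0,0,-5],[0,0,0],0.4]
    - [[0,0,-15],[0,0,0],0.4]
    - [[0,0,-25],[0,0,0],0.4]
    - [[0,0,-30],[0,0,0],0.4]
    - [[0,0,-30],[0,0,0],0.4]
    - [[0,0,-30],[0,0,0],0.4]
    - [[0,0,-30],[0,0,0],0.4]
    - [[0,0,-20],[0,0,0],0.4]
    - [[0,0,-10],[0,0,0],0.4]
    - [[-10,-3,0],[0,0,0],0.4]
    - [[-20,-6,0],[0,0,0],0.4]
    - [[-30,-9,0],[0,0,0],0.4]
    - [[-30,-9,0],[0,0,0],0.4]
    - [[-30,-9,0],[0,0,0],0.4]
    - [[-30,-9,0],[0,0,0],0.4]
    - [[-30,-9,0],[0,0,0],0.4]
    - [[-30,-9,0],[0,0,0],0.4]
    - [[-30,-9,0],[0,0,0],0.4]
    - [[-20,-6,0],[0,0,0],0.4]
    - [[-10,-3,0],[0,0,0],0.4]

```text
t: 7.08
eef_pos: [0.6206, 0.0159, 0.2755]
ee_rot: [3.139, 0.0, -1.498]
force: [-0.2, -0.3, -0.9]
width: 0.046
```

```bash
python3 -c "
from h import *
to(cw(.08,.04,.29))"
```

```text
t 7.08 pos [0.6206 0.0159 0.2755] rot [ 3.139  0.    -1.498] F [-0.2 -0.3 -0.9] w 0.046
  shift mm [-83.6 -26.7 -14.5] turn [0.2 0.  0.1] ; shift in final frame [-83.6 -26.5 -14.5]
```

arm_command:
  motion:
    - [[-20,-6,0],[0,0,0],0.4]
    - [[-25,-8,0],[0,0,0],0.4]
    - [[-20,-7,0],[0,0,0],0.4]
    - [[-12,-4,0],[0,0,0],0.4]
    - [[-6,-2,0],[0,0,0],0.4]
    - [[0,0,10],[0,0,0],0.4]
    - [[0,0,20],[0,0,0],0.4]
    - [[0,0,25],[0,0,0],0.4]
    - [[0,0,25],[0,0,0],0.4]
    - [[0,0,20],[0,0,0],0.4]
    - [[0,0,10],[0,0,0],0.4]
    - [[0,0,5],[0,0,0],0.4]
    - [[0,0,0],[0,0,0],0.4]

```text
t: 8.17
eef_pos: [0.6416, 0.0966, 0.1615]
ee_rot: [3.14, -0.001, -1.501]
force: [0.9, -0.8, -1.8]
width: 0.0456
```

```bash
python3 - <<'E'
from h import *
to(cw(.08,.04,.0876))
a=grab('top','t3.png')[170:290,185:345]; s=grab('scene','s3.png')[110:270,210:350]
cv2.imwrite('pics/c4.png',np.hstack([cv2.resize(a,(480,360)),cv2.resize(s,(315,360))]))
E
```

```text
t 8.17 pos [0.6416 0.0966 0.1615] rot [ 3.140e+00 -1.000e-03 -1.501e+00] F [ 0.9 -0.8 -1.8] w 0.0456
  shift mm [-4.6 -0.1 73.9] turn [ 0.1 -0.  -0. ] ; shift in final frame [-4.6  0.1 73.9]
```

View pics/c4.png

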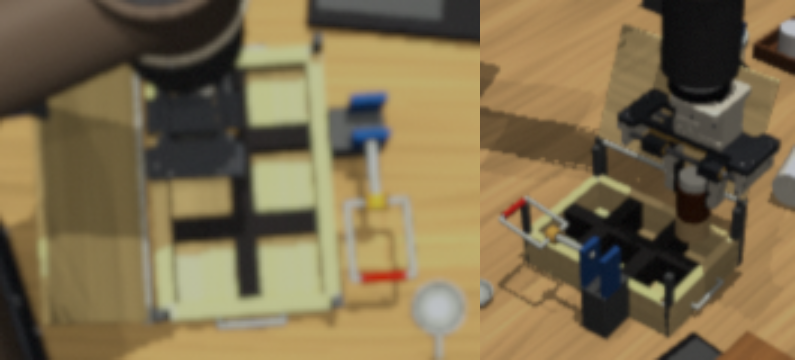

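c4 shows the jar held upright over the far +x/+y pocket (scene half, (693,195)), with the caddy unmoved. I'm lowering it.

arm_command:
  motion:
    - [[-5,0,0],[0,0,0],0.4]
    - [[0,0,0],[0,0,0],0.4]
    - [[0,0,5],[0,0,0],0.4]
    - [[0,0,10],[0,0,0],0.4]
    - [[0,0,10],[0,0,0],0.4]
    - [[0,0,10],[0,0,0],0.4]
    - [[0,0,10],[0,0,0],0.4]
    - [[0,0,8],[0,0,0],0.4]
    - [[0,0,6],[0,0,0],0.4]
    - [[0,0,5],[0,0,0],0.4]
    - [[0,0,4],[0,0,0],0.4]
    - [[0,0,2],[0,0,0],0.4]
    - [[0,0,1],[0,0,0],0.4]
    - [[0,0,0],[0,0,0],0.4]

```text
t: 9.43
eef_pos: [0.6418, 0.1025, 0.0916]
ee_rot: [-3.141, 0.0, -1.5]
force: [0.4, 0.0, -1.3]
width: 0.0459
```

```bash
python3 -c "
from h import *
to(cw(.08,.04,.0876))"
```

```text
t 9.43 pos [0.6418 0.1025 0.0916] rot [-3.141  0.    -1.5  ] F [ 0.4  0.  -1.3] w 0.0459
  shift mm [1.3 0.7 4. ] turn [-0.  0.  0.] ; shift in final frame [1.3 0.7 4. ]
```

arm_command:
  motion:
    - [[0,0,2],[0,0,0],0.4]
    - [[0,0,2],[0,0,0],0.4]
    - [[0,0,1],[0,0,0],0.4]
    - [[0,0,0],[0,0,0],0.4]
    - [[0,0,0],[0,0,0],0.55]
    - [[0,0,0],[0,0,0],0.7]
    - [[0,0,0],[0,0,0],0.8]
    - [[0,0,0],[0,0,0],0.8]
    - [[0,0,-5],[0,0,0],0.8]
    - [[0,0,-10],[0,0,0],0.8]
    - [[0,0,-30],[0,0,0],0.8]
    - [[0,0,-40],[0,0,0],0.8]
    - [[0,0,-40],[0,0,0],0.8]
    - [[0,0,-40],[0,0,0],0.8]
    - [[30,0,-15],[0,0,0],0.8]
    - [[40,0,0],[0,0,0],0.8]
    - [[40,0,0],[0,0,0],0.8]

```text
t: 10.85
eef_pos: [0.6501, -0.0074, 0.27]
ee_rot: [-3.137, 0.001, -1.497]
force: [1.5, 0.5, -1.1]
width: 0.07
```

```bash
python3 - <<'E'
from h import *
to([.556,-.415,.265])
im=grab('top','t4.png')
for c in caps(im): print(c)
s=grab('scene','s4.png'); a=im[170:300,185:460]
cv2.imwrite('pics/c5.png',np.vstack([cv2.resize(a,(550,260)),cv2.resize(s[110:290,100:350],(550,330))]))
E
```

```text
t 10.85 pos [ 0.6501 -0.0074  0.27  ] rot [-3.137e+00  1.000e-03 -1.497e+00] F [ 1.5  0.5 -1.1] w 0.07
  shift mm [399.6 123.8   4.1] turn [-0.3  0.   0.2] ; shift in final frame [399.9 122.7   5. ]
(array([437.3, 233.8]), array([430, 227,  15,  15, 175], dtype=int32), array([ 0.5573, -0.4158,  0.093 ]))
(array([391.8, 261.8]), array([386, 254,  15,  17, 133], dtype=int32), array([ 0.4797, -0.2866,  0.093 ]))
(array([336.7, 272.2]), array([335, 265,   5,  16,  63], dtype=int32), array([ 0.4508, -0.1366,  0.093 ]))
(array([430.6, 276.4]), array([424, 269,  15,  16, 183], dtype=int32), array([ 0.4408, -0.3936,  0.093 ]))
(array([373. , 282.6]), array([366, 275,  15,  16, 191], dtype=int32), array([ 0.4238, -0.2344,  0.093 ]))
```

View pics/c5.png

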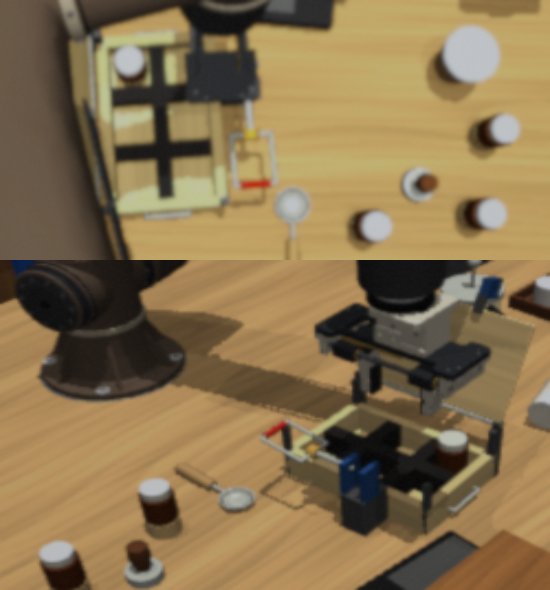

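c5 shows J1 seated in its pocket at (130,62) and the other jars not moved. Next is J2.

arm_command:
  motion:
    - [[0,0,0],[0,0,0],0.8]
    - [[20,6,0],[0,0,0],0.8]
    - [[38,11.7,0],[0,0,0],0.8]
    - [[38,11.7,0],[0,0,0],0.8]
    - [[38,11.7,0],[0,0,0],0.8]
    - [[38,11.7,0],[0,0,0],0.8]
    - [[38,11.7,0],[0,0,0],0.8]
    - [[38,11.7,0],[0,0,0],0.8]
    - [[38,11.7,0],[0,0,0],0.8]
    - [[38,11.7,0],[0,0,0],0.8]
    - [[38,11.7,0],[0,0,0],0.8]
    - [[20,6.2,0],[0,0,0],0.8]
    - [[5,2,30],[0,0,0],0.8]
    - [[0,0,30],[0,0,0],0.8]
    - [[0,0,30],[0,0,0],0.8]
    - [[0,0,10],[0,0,0],0.8]
    - [[0,0,0],[0,0,0],0.8]
    - [[0,0,0],[0,0,0],0.8]

```text
t: 12.45
eef_pos: [0.5586, -0.4015, 0.1675]
ee_rot: [3.141, -0.001, -1.499]
force: [0.5, 0.3, 0.2]
width: 0.0701
```

```bash
python3 -c "
from h import *
to([.556,-.414,.083])"
```

```text
t 12.45 pos [ 0.5586 -0.4015  0.1675] rot [ 3.141e+00 -1.000e-03 -1.499e+00] F [0.5 0.3 0.2] w 0.0701
  shift mm [12.2  3.5 84.5] turn [ 0.  -0.   0.1] ; shift in final frame [12.3  3.5 84.5]
```

arm_command:
  motion:
    - [[8,2,0],[0,0,0],0.8]
    - [[4,1.5,0],[0,0,0],0.8]
    - [[0,0,20],[0,0,0],0.8]
    - [[0,0,20],[0,0,0],0.8]
    - [[0,0,20],[0,0,0],0.8]
    - [[0,0,15],[0,0,0],0.8]
    - [[0,0,9],[0,0,0],0.8]
    - [[0,0,0],[0,0,0],0.8]
    - [[0,0,0],[0,0,0],0.6]
    - [[0,0,0],[0,0,0],0.4]
    - [[0,0,0],[0,0,0],0.4]
    - [[0,0,0],[0,0,0],0.4]
    - [[0,0,0],[0,0,0],0.4]
    - [[0,0,0],[0,0,0],0.4]

```text
t: 13.62
eef_pos: [0.5559, -0.4143, 0.0837]
ee_rot: [-3.14, -0.001, -1.499]
force: [1.3, -0.2, 3.6]
width: 0.0456
```

```bash
python3 -c "
from h import *
to(cw(-.08,.04,.29))"
```

```text
t 13.62 pos [ 0.5559 -0.4143  0.0837] rot [-3.140e+00 -1.000e-03 -1.499e+00] F [ 1.3 -0.2  3.6] w 0.0456
  shift mm [-507.9   37.8 -207. ] turn [-0.1 -0.1  0. ] ; shift in final frame [-508.1   38.5 -206.3]
```

arm_command:
  motion:
    - [[0,0,-5],[0,0,0],0.4]
    - [[0,0,-15],[0,0,0],0.4]
    - [[0,0,-25],[0,0,0],0.4]
    - [[0,0,-30],[0,0,0],0.4]
    - [[0,0,-30],[0,0,0],0.4]
    - [[0,0,-30],[0,0,0],0.4]
    - [[0,0,-30],[0,0,0],0.4]
    - [[0,0,-20],[0,0,0],0.4]
    - [[0,0,-10],[0,0,0],0.4]
    - [[-10,0,0],[0,0,0],0.4]
    - [[-20,2,0],[0,0,0],0.4]
    - [[-32,2.5,0],[0,0,0],0.4]
    - [[-32,2.5,0],[0,0,0],0.4]
    - [[-32,2.5,0],[0,0,0],0.4]
    - [[-32,2.5,0],[0,0,0],0.4]
    - [[-32,2.5,0],[0,0,0],0.4]
    - [[-32,2.5,0],[0,0,0],0.4]
    - [[-32,2.5,0],[0,0,0],0.4]
    - [[-32,2.5,0],[0,0,0],0.4]
    - [[-32,2.5,0],[0,0,0],0.4]

```text
t: 15.28
eef_pos: [0.5062, -0.0967, 0.2756]
ee_rot: [3.138, 0.001, -1.5]
force: [0.7, 0.4, -1.4]
width: 0.0458
```

arm_command:
  motion:
    - [[-32,2.5,0],[0,0,0],0.4]
    - [[-32,2.5,0],[0,0,0],0.4]
    - [[-32,2.5,0],[0,0,0],0.4]
    - [[-32,2.5,0],[0,0,0],0.4]
    - [[-30,2.5,0],[0,0,0],0.4]
    - [[-20,2,0],[0,0,0],0.4]
    - [[-10,1,0],[0,0,0],0.4]
    - [[0,0,10],[0,0,0],0.4]
    - [[0,0,20],[0,0,0],0.4]
    - [[0,0,25],[0,0,0],0.4]
    - [[0,0,25],[0,0,0],0.4]
    - [[0,0,20],[0,0,0],0.4]
    - [[0,0,10],[0,0,0],0.4]
    - [[0,0,5],[0,0,0],0.4]
    - [[0,0,0],[0,0,0],0.4]
    - [[0,0,0],[0,0,0],0.4]

```text
t: 16.62
eef_pos: [0.4798, 0.0877, 0.163]
ee_rot: [-3.141, -0.0, -1.5]
force: [0.2, 0.1, -1.8]
width: 0.0455
```

```bash
python3 -c "
from h import *
to(cw(-.08,.04,.0887))"
```

```text
t 16.62 pos [0.4798 0.0877 0.163 ] rot [-3.141 -0.    -1.5  ] F [ 0.2  0.1 -1.8] w 0.0455
  shift mm [-2.  -1.9 74.3] turn [-0. -0.  0.] ; shift in final frame [-2.  -2.  74.3]
```

arm_command:
  motion:
    - [[-2,-2,0],[0,0,0],0.4]
    - [[0,0,5],[0,0,0],0.4]
    - [[0,0,10],[0,0,0],0.4]
    - [[0,0,10],[0,0,0],0.4]
    - [[0,0,10],[0,0,0],0.4]
    - [[0,0,10],[0,0,0],0.4]
    - [[0,0,8],[0,0,0],0.4]
    - [[0,0,6],[0,0,0],0.4]
    - [[0,0,5],[0,0,0],0.4]
    - [[0,0,4],[0,0,0],0.4]
    - [[0,0,3],[0,0,0],0.4]
    - [[0,0,2],[0,0,0],0.4]
    - [[0,0,1],[0,0,0],0.4]
    - [[0,0,0],[0,0,0],0.4]
    - [[0,0,0],[0,0,0],0.4]

```text
t: 17.87
eef_pos: [0.4814, 0.0902, 0.0889]
ee_rot: [-3.141, 0.0, -1.5]
force: [0.0, -0.2, -0.5]
width: 0.0457
```

```bash
python3 -c "
from h import *
to(cw(-.08,.04,.0887))"
```

```text
t 17.87 pos [0.4814 0.0902 0.0889] rot [-3.141  0.    -1.5  ] F [ 0.  -0.2 -0.5] w 0.0457
  shift mm [ 0.4 -0.2  0.2] turn [-0.  0.  0.] ; shift in final frame [ 0.4 -0.2  0.2]
```

arm_command:
  motion:
    - [[0,0,1],[0,0,0],0.4]
    - [[0,0,0],[0,0,0],0.4]
    - [[0,0,0],[0,0,0],0.55]
    - [[0,0,0],[0,0,0],0.7]
    - [[0,0,0],[0,0,0],0.8]
    - [[0,0,0],[0,0,0],0.8]
    - [[0,0,-5],[0,0,0],0.8]
    - [[0,0,-10],[0,0,0],0.8]
    - [[0,0,-30],[0,0,0],0.8]
    - [[0,0,-40],[0,0,0],0.8]
    - [[0,0,-40],[0,0,0],0.8]
    - [[0,0,-40],[0,0,0],0.8]
    - [[20,3,-15],[0,0,0],0.8]
    - [[35,5,0],[0,0,0],0.8]
    - [[35,5,0],[0,0,0],0.8]
    - [[35,5,0],[0,0,0],0.8]
    - [[0,0,0],[0,0,0],0.8]

```text
t: 19.28
eef_pos: [0.4709, -0.0399, 0.2681]
ee_rot: [-3.142, -0.0, -1.503]
force: [0.2, 0.2, -0.2]
width: 0.0701
```

```bash
python3 - <<'E'
from h import *
im=grab('top','t5.png')
for c in caps(im): print(c)
to([.440,-.393,.27])
E
```

```text
(array([391.9, 261.8]), array([386, 254,  15,  17, 123], dtype=int32), array([ 0.4797, -0.2867,  0.093 ]))
(array([430.8, 276.4]), array([424, 269,  15,  16, 177], dtype=int32), array([ 0.4411, -0.3939,  0.093 ]))
(array([373.1, 282.6]), array([366, 275,  15,  16, 188], dtype=int32), array([ 0.4239, -0.2346,  0.093 ]))
t 19.33 pos [ 0.4714 -0.0383  0.2681] rot [-3.141  0.    -1.504] F [ 0.8 -0.1  0.4] w 0.0701
  shift mm [351.8  55.2  -2. ] turn [-0.   0.  -0.2] ; shift in final frame [351.6  56.4  -1.9]
```

arm_command:
  motion:
    - [[20,3,0],[0,0,0],0.8]
    - [[38,6,0],[0,0,0],0.8]
    - [[38,6,0],[0,0,0],0.8]
    - [[38,6,0],[0,0,0],0.8]
    - [[38,6,0],[0,0,0],0.8]
    - [[38,6,0],[0,0,0],0.8]
    - [[38,6,0],[0,0,0],0.8]
    - [[38,6,0],[0,0,0],0.8]
    - [[38,6,0],[0,0,0],0.8]
    - [[20,4,0],[0,0,0],0.8]
    - [[8,1,30],[0,0,0],0.8]
    - [[0,0,30],[0,0,0],0.8]
    - [[0,0,30],[0,0,0],0.8]
    - [[0,0,10],[0,0,0],0.8]
    - [[0,0,0],[0,0,0],0.8]
    - [[0,0,0],[0,0,0],0.8]

```text
t: 20.67
eef_pos: [0.4419, -0.3909, 0.1683]
ee_rot: [3.141, -0.0, -1.499]
force: [1.1, 0.1, 1.6]
width: 0.07
```

```bash
python3 -c "
from h import *
to([.440,-.393,.083])"
```

```text
t 20.67 pos [ 0.4419 -0.3909  0.1683] rot [ 3.141 -0.    -1.499] F [1.1 0.1 1.6] w 0.07
  shift mm [ 1.9  2.  85.3] turn [ 0.  -0.   0.1] ; shift in final frame [ 1.9  2.1 85.3]
```

arm_command:
  motion:
    - [[2,2,0],[0,0,0],0.8]
    - [[0,0,20],[0,0,0],0.8]
    - [[0,0,20],[0,0,0],0.8]
    - [[0,0,20],[0,0,0],0.8]
    - [[0,0,15],[0,0,0],0.8]
    - [[0,0,10],[0,0,0],0.8]
    - [[0,0,0],[0,0,0],0.8]
    - [[0,0,0],[0,0,0],0.6]
    - [[0,0,0],[0,0,0],0.4]
    - [[0,0,0],[0,0,0],0.4]
    - [[0,0,0],[0,0,0],0.4]
    - [[0,0,0],[0,0,0],0.4]
    - [[0,0,0],[0,0,0],0.4]

```text
t: 21.75
eef_pos: [0.44, -0.3935, 0.0835]
ee_rot: [-3.14, -0.001, -1.499]
force: [-0.6, -0.5, 3.8]
width: 0.0457
```

```bash
python3 -c "
from h import *
to(cw(-.08,-.04,.28))"
```

```text
t 21.75 pos [ 0.44   -0.3935  0.0835] rot [-3.140e+00 -1.000e-03 -1.499e+00] F [-0.6 -0.5  3.8] w 0.0457
  shift mm [-398.9  -76.1 -196.8] turn [-0.1 -0.1  0. ] ; shift in final frame [-399.2  -75.6 -196.5]
```

arm_command:
  motion:
    - [[0,0,-5],[0,0,0],0.4]
    - [[0,0,-15],[0,0,0],0.4]
    - [[0,0,-25],[0,0,0],0.4]
    - [[0,0,-30],[0,0,0],0.4]
    - [[0,0,-30],[0,0,0],0.4]
    - [[0,0,-30],[0,0,0],0.4]
    - [[0,0,-30],[0,0,0],0.4]
    - [[0,0,-20],[0,0,0],0.4]
    - [[0,0,-10],[0,0,0],0.4]
    - [[-10,-2,0],[0,0,0],0.4]
    - [[-20,-4,0],[0,0,0],0.4]
    - [[-32,-6,0],[0,0,0],0.4]
    - [[-32,-6,0],[0,0,0],0.4]
    - [[-32,-6,0],[0,0,0],0.4]
    - [[-32,-6,0],[0,0,0],0.4]
    - [[-32,-6,0],[0,0,0],0.4]
    - [[-32,-6,0],[0,0,0],0.4]
    - [[-32,-6,0],[0,0,0],0.4]
    - [[-32,-6,0],[0,0,0],0.4]
    - [[-32,-6,0],[0,0,0],0.4]

```text
t: 23.42
eef_pos: [0.4753, -0.0697, 0.2758]
ee_rot: [3.139, 0.0, -1.5]
force: [1.6, -0.5, -1.3]
width: 0.0458
```

arm_command:
  motion:
    - [[-32,-6,0],[0,0,0],0.4]
    - [[-25,-5,0],[0,0,0],0.4]
    - [[-15,-3,0],[0,0,0],0.4]
    - [[-8,-2,0],[0,0,0],0.4]
    - [[0,0,10],[0,0,0],0.4]
    - [[0,0,20],[0,0,0],0.4]
    - [[0,0,25],[0,0,0],0.4]
    - [[0,0,25],[0,0,0],0.4]
    - [[0,0,20],[0,0,0],0.4]
    - [[0,0,10],[0,0,0],0.4]
    - [[0,0,5],[0,0,0],0.4]
    - [[0,0,0],[0,0,0],0.4]
    - [[0,0,0],[0,0,0],0.4]

```text
t: 24.5
eef_pos: [0.4873, 0.0091, 0.163]
ee_rot: [-3.141, -0.0, -1.5]
force: [0.0, -0.2, 0.1]
width: 0.0458
```

```bash
python3 -c "
from h import *
to(cw(-.08,-.04,.0885))"
```

```text
t 24.5 pos [0.4873 0.0091 0.163 ] rot [-3.141 -0.    -1.5  ] F [ 0.  -0.2  0.1] w 0.0458
  shift mm [-1.   0.  74.5] turn [-0. -0.  0.] ; shift in final frame [-1.   0.  74.5]
```

arm_command:
  motion:
    - [[-1,0,0],[0,0,0],0.4]
    - [[0,0,5],[0,0,0],0.4]
    - [[0,0,10],[0,0,0],0.4]
    - [[0,0,10],[0,0,0],0.4]
    - [[0,0,10],[0,0,0],0.4]
    - [[0,0,10],[0,0,0],0.4]
    - [[0,0,8],[0,0,0],0.4]
    - [[0,0,6],[0,0,0],0.4]
    - [[0,0,5],[0,0,0],0.4]
    - [[0,0,4],[0,0,0],0.4]
    - [[0,0,3],[0,0,0],0.4]
    - [[0,0,2],[0,0,0],0.4]
    - [[0,0,1],[0,0,0],0.4]
    - [[0,0,0],[0,0,0],0.4]
    - [[0,0,0],[0,0,0],0.4]

```text
t: 25.75
eef_pos: [0.487, 0.0103, 0.0888]
ee_rot: [-3.141, 0.0, -1.5]
force: [0.6, -0.4, -1.7]
width: 0.0457
```

```bash
python3 -c "
from h import *
to(cw(-.08,-.04,.0885))"
```

```text
t 25.75 pos [0.487  0.0103 0.0888] rot [-3.141  0.    -1.5  ] F [ 0.6 -0.4 -1.7] w 0.0457
  shift mm [ 0.3 -0.2  0.3] turn [-0.  0.  0.] ; shift in final frame [ 0.3 -0.2  0.3]
```

arm_command:
  motion:
    - [[0,0,1],[0,0,0],0.4]
    - [[0,0,0],[0,0,0],0.4]
    - [[0,0,0],[0,0,0],0.55]
    - [[0,0,0],[0,0,0],0.7]
    - [[0,0,0],[0,0,0],0.8]
    - [[0,0,0],[0,0,0],0.8]
    - [[0,0,-5],[0,0,0],0.8]
    - [[0,0,-10],[0,0,0],0.8]
    - [[0,0,-30],[0,0,0],0.8]
    - [[0,0,-40],[0,0,0],0.8]
    - [[0,0,-40],[0,0,0],0.8]
    - [[0,0,-40],[0,0,0],0.8]
    - [[0,0,-15],[0,0,0],0.8]
    - [[20,6.5,0],[0,0,0],0.8]
    - [[20,6.5,0],[0,0,0],0.8]
    - [[0,0,0],[0,0,0],0.8]

```text
t: 27.08
eef_pos: [0.4757, -0.0323, 0.2684]
ee_rot: [-3.141, 0.0, -1.501]
force: [-1.0, 0.4, -0.5]
width: 0.0701
```

```bash
python3 - <<'E'
from h import *
im=grab('top','t6.png')
for c in caps(im): print(c)
to([.4228,-.2335,.27])
E
```

```text
(array([391.9, 261.8]), array([386, 254,  15,  17, 122], dtype=int32), array([ 0.4797, -0.2868,  0.093 ]))
(array([373.1, 282.6]), array([366, 275,  15,  16, 188], dtype=int32), array([ 0.4239, -0.2346,  0.093 ]))
t 27.13 pos [ 0.4761 -0.0316  0.2682] rot [-3.141  0.    -1.501] F [-0.1  0.4 -0.2] w 0.07
  shift mm [197.7  67.2  -1.9] turn [-0.   0.  -0.1] ; shift in final frame [197.6  67.5  -1.8]
```

arm_command:
  motion:
    - [[20,6.8,0],[0,0,0],0.8]
    - [[35,12,0],[0,0,0],0.8]
    - [[35,12,0],[0,0,0],0.8]
    - [[35,12,0],[0,0,0],0.8]
    - [[35,12,0],[0,0,0],0.8]
    - [[25,8,0],[0,0,0],0.8]
    - [[12,4,30],[0,0,0],0.8]
    - [[0,0,30],[0,0,0],0.8]
    - [[0,0,30],[0,0,0],0.8]
    - [[0,0,10],[0,0,0],0.8]
    - [[0,0,0],[0,0,0],0.8]
    - [[0,0,0],[0,0,0],0.8]

```text
t: 28.13
eef_pos: [0.4247, -0.2317, 0.1683]
ee_rot: [3.141, -0.001, -1.499]
force: [1.0, -0.3, 1.5]
width: 0.0701
```

```bash
python3 -c "
from h import *
to([.4228,-.2335,.083])"
```

```text
t 28.13 pos [ 0.4247 -0.2317  0.1683] rot [ 3.141e+00 -1.000e-03 -1.499e+00] F [ 1.  -0.3  1.5] w 0.0701
  shift mm [ 1.6  2.  85.3] turn [ 0.  -0.   0.1] ; shift in final frame [ 1.6  2.  85.3]
```

arm_command:
  motion:
    - [[2,2,0],[0,0,0],0.8]
    - [[0,0,20],[0,0,0],0.8]
    - [[0,0,20],[0,0,0],0.8]
    - [[0,0,20],[0,0,0],0.8]
    - [[0,0,15],[0,0,0],0.8]
    - [[0,0,10],[0,0,0],0.8]
    - [[0,0,0],[0,0,0],0.8]
    - [[0,0,0],[0,0,0],0.6]
    - [[0,0,0],[0,0,0],0.4]
    - [[0,0,0],[0,0,0],0.4]
    - [[0,0,0],[0,0,0],0.4]
    - [[0,0,0],[0,0,0],0.4]
    - [[0,0,0],[0,0,0],0.4]

```text
t: 29.22
eef_pos: [0.4231, -0.2341, 0.0834]
ee_rot: [-3.14, -0.001, -1.499]
force: [-0.1, 0.2, 5.1]
width: 0.0459
```

```bash
python3 -c "
from h import *
to(cw(.08,-.04,.28))"
```

```text
t 29.22 pos [ 0.4231 -0.2341  0.0834] rot [-3.140e+00 -1.000e-03 -1.499e+00] F [-0.1  0.2  5.1] w 0.0459
  shift mm [-238.7 -241.8 -196.3] turn [-0.1 -0.   0. ] ; shift in final frame [-238.9 -241.3 -196.6]
```

arm_command:
  motion:
    - [[0,0,-5],[0,0,0],0.4]
    - [[0,0,-15],[0,0,0],0.4]
    - [[0,0,-25],[0,0,0],0.4]
    - [[0,0,-30],[0,0,0],0.4]
    - [[0,0,-30],[0,0,0],0.4]
    - [[0,0,-30],[0,0,0],0.4]
    - [[0,0,-30],[0,0,0],0.4]
    - [[0,0,-20],[0,0,0],0.4]
    - [[0,0,-10],[0,0,0],0.4]
    - [[-8,-8,0],[0,0,0],0.4]
    - [[-16,-16,0],[0,0,0],0.4]
    - [[-25,-25,0],[0,0,0],0.4]
    - [[-25,-25,0],[0,0,0],0.4]
    - [[-25,-25,0],[0,0,0],0.4]
    - [[-25,-25,0],[0,0,0],0.4]
    - [[-25,-25,0],[0,0,0],0.4]
    - [[-25,-25,0],[0,0,0],0.4]
    - [[-25,-25,0],[0,0,0],0.4]
    - [[-20,-21,0],[0,0,0],0.4]
    - [[-14,-15,0],[0,0,0],0.4]

```text
t: 30.88
eef_pos: [0.6408, 0.018, 0.2745]
ee_rot: [3.138, -0.0, -1.499]
force: [0.0, 0.0, -2.0]
width: 0.0458
```

arm_command:
  motion:
    - [[-6,-6,0],[0,0,0],0.4]
    - [[0,0,0],[0,0,0],0.4]
    - [[0,0,10],[0,0,0],0.4]
    - [[0,0,20],[0,0,0],0.4]
    - [[0,0,25],[0,0,0],0.4]
    - [[0,0,25],[0,0,0],0.4]
    - [[0,0,20],[0,0,0],0.4]
    - [[0,0,10],[0,0,0],0.4]
    - [[0,0,5],[0,0,0],0.4]
    - [[0,0,0],[0,0,0],0.4]
    - [[0,0,0],[0,0,0],0.4]

```text
t: 31.8
eef_pos: [0.6459, 0.0213, 0.1634]
ee_rot: [-3.141, -0.0, -1.5]
force: [0.8, 0.3, -1.3]
width: 0.0462
```

```bash
python3 -c "
from h import *
to(cw(.08,-.04,.0884))"
```

```text
t 31.8 pos [0.6459 0.0213 0.1634] rot [-3.141 -0.    -1.5  ] F [ 0.8  0.3 -1.3] w 0.0462
  shift mm [-0.  -0.8 75. ] turn [-0.1 -0.   0. ] ; shift in final frame [-0.  -0.9 75. ]
```

arm_command:
  motion:
    - [[0,-1,0],[0,0,0],0.4]
    - [[0,0,5],[0,0,0],0.4]
    - [[0,0,10],[0,0,0],0.4]
    - [[0,0,10],[0,0,0],0.4]
    - [[0,0,10],[0,0,0],0.4]
    - [[0,0,10],[0,0,0],0.4]
    - [[0,0,8],[0,0,0],0.4]
    - [[0,0,6],[0,0,0],0.4]
    - [[0,0,5],[0,0,0],0.4]
    - [[0,0,4],[0,0,0],0.4]
    - [[0,0,3],[0,0,0],0.4]
    - [[0,0,2],[0,0,0],0.4]
    - [[0,0,1],[0,0,0],0.4]
    - [[0,0,0],[0,0,0],0.4]
    - [[0,0,0],[0,0,0],0.4]

```text
t: 33.05
eef_pos: [0.6469, 0.0217, 0.0889]
ee_rot: [-3.141, 0.0, -1.5]
force: [-0.2, -0.2, -1.6]
width: 0.0459
```

```bash
python3 -c "
from h import *
to(cw(.08,-.04,.0884))"
```

```text
t 33.05 pos [0.6469 0.0217 0.0889] rot [-3.141  0.    -1.5  ] F [-0.2 -0.2 -1.6] w 0.0459
  shift mm [0.4 0.1 0.5] turn [-0.  0.  0.] ; shift in final frame [0.4 0.1 0.5]
```

arm_command:
  motion:
    - [[0,0,1],[0,0,0],0.4]
    - [[0,0,0],[0,0,0],0.4]
    - [[0,0,0],[0,0,0],0.55]
    - [[0,0,0],[0,0,0],0.7]
    - [[0,0,0],[0,0,0],0.8]
    - [[0,0,0],[0,0,0],0.8]
    - [[0,0,-5],[0,0,0],0.8]
    - [[0,0,-10],[0,0,0],0.8]
    - [[0,0,-30],[0,0,0],0.8]
    - [[0,0,-40],[0,0,0],0.8]
    - [[0,0,-40],[0,0,0],0.8]
    - [[0,0,-40],[0,0,0],0.8]
    - [[0,0,-40],[0,0,0],0.8]
    - [[35,0,0],[0,0,0],0.8]
    - [[40,0,0],[0,0,0],0.5]
    - [[40,0,0],[0,0,0],0.2]
    - [[40,0,0],[0,0,0],0]
    - [[30,0,0],[0,0,0],0]
    - [[0,0,0],[0,0,0],0]

```text
t: 34.63
eef_pos: [0.6593, -0.1681, 0.2933]
ee_rot: [3.142, -0.001, -1.504]
force: [0.0, 0.9, -0.9]
width: 0.0424
```

```bash
python3 - <<'E'
from h import *
im=grab('top','t7.png')
s=grab('scene','s7.png'); a=im[165:295,185:460]
cv2.imwrite('pics/c6.png',np.vstack([cv2.resize(a,(550,260)),cv2.resize(s[110:290,100:350],(550,330))]))
to([.6,-.1,.27])
h=cv2.cvtColor(im,cv2.COLOR_BGR2HSV); m=((h[:,:,1]<60)&(h[:,:,2]>125)).astype(np.uint8); m[:, :225]=0; m[:,300:]=0;m[:180]=0; m[285:]=0
n,_,st,ce=cv2.connectedComponentsWithStats(m)
for i in range(1,n):
    if st[i,4]>40: print(ce[i],st[i],onz('top',ce[i],.1)[0])
for p in [(.08,.04),(-.08,.04),(.08,-.04),(-.08,-.04)]: print(cw(*p,.1), proj('top',cw(*p,.1)))
E
```

```text
t 34.73 pos [ 0.6595 -0.1644  0.2932] rot [-3.141 -0.    -1.502] F [0.1 0.3 0.5] w 0.0341
  shift mm [-68.3  55.   23.2] turn [-0.  -0.  -0.1] ; shift in final frame [-68.4  54.8  23.2]
[231.83937824 230.75647668] [229 188   7  85 193] [0.55707331 0.14467704 0.1       ]
[249.08421053 199.02105263] [246 192   7  16  95] [0.64376179 0.10066571 0.1       ]
[0.64117905 0.10114366 0.1       ] [[248.88388511 199.96166039]]
[0.48157764 0.08985704 0.1       ] [[251.77739747 259.42970831]]
[0.64682236 0.02134296 0.1       ] [[278.53041507 198.36564029]]
[0.48722095 0.01005634 0.1       ] [[281.95363913 257.72703778]]
```

View pics/c6.png

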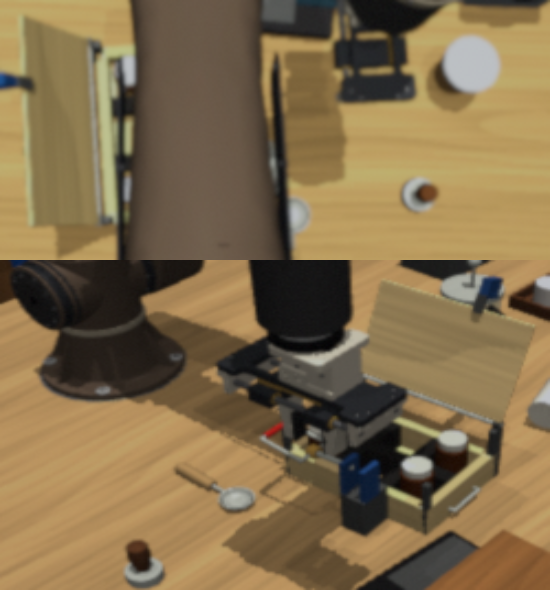

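c6 shows the two far pockets holding jars upright (scene half, (453,445) and (417,470)). The near ones are hidden by the arm, but their placements read cleanly. The lid is still leaning back. I'm rising and turning now so I can close it from behind.

arm_command:
  motion:
    - [[0,0,-20],[0,0,-6.9],0]
    - [[0,0,-20],[0,0,-6.9],0]
    - [[0,0,-20],[0,0,-6.9],0]
    - [[0,0,-20],[0,0,-6.9],0]
    - [[0,0,-20],[0,0,-6.9],0]
    - [[0,0,-20],[0,0,-6.9],0]
    - [[0,0,-10],[0,0,-6.9],0]
    - [[0,0,0],[0,0,-6.9],0]
    - [[0,0,0],[0,0,-6.9],0]
    - [[0,0,0],[0,0,-6.9],0]
    - [[0,0,0],[0,0,-6.9],0]
    - [[0,0,0],[0,0,-6.9],0]
    - [[0,0,0],[0,0,-6.9],0]
    - [[0,0,0],[0,0,0],0]

```text
t: 35.9
eef_pos: [0.6597, -0.1614, 0.4234]
ee_rot: [-3.141, -0.001, 0.073]
force: [0.6, -0.7, 0.0]
width: 0.0008
```

```bash
python3 -c "
from h import *
to(cw(-.04,.22,.42),.0706)
for n,u,z in (('press',(122,275),.2),('kettle',(208,115),.1),('stack',(180,200),.07)): print(n,onz('top',u,z))
"
```

```text
t 35.9 pos [ 0.6597 -0.1614  0.4234] rot [-3.141e+00 -1.000e-03  7.300e-02] F [ 0.6 -0.7  0. ] w 0.0008
  shift mm [-118.9 -443.5    3.3] turn [-0.  -0.   0.1] ; shift in final frame [-119.9 -443.2    3.4]
press [[0.43338289 0.40077276 0.2       ]]
kettle [[0.88040547 0.22151004 0.1       ]]
stack [[0.64366331 0.29399557 0.07      ]]
```

arm_command:
  motion:
    - [[-5,-18,0],[0,0,0],0]
    - [[-10,-37,0],[0,0,0],0]
    - [[-10,-37,0],[0,0,0],0]
    - [[-10,-37,0],[0,0,0],0]
    - [[-10,-37,0],[0,0,0],0]
    - [[-10,-37,0],[0,0,0],0]
    - [[-10,-37,0],[0,0,0],0]
    - [[-10,-37,0],[0,0,0],0]
    - [[-10,-37,0],[0,0,0],0]
    - [[-10,-37,0],[0,0,0],0]
    - [[-10,-37,0],[0,0,0],0]
    - [[-10,-37,0],[0,0,0],0]
    - [[-5,-18,0],[0,0,0],0]
    - [[0,0,0],[0,0,0],0]
    - [[0,0,0],[0,0,0],0]

```text
t: 37.15
eef_pos: [0.5099, 0.2728, 0.4229]
ee_rot: [-3.141, -0.0, 0.066]
force: [1.1, -0.1, 0.0]
width: 0.0002
```

```bash
python3 -c "
from h import *
to(cw(-.04,.22,.262),.0706)
im=grab('top','t8.png');im=grab('scene','s8.png')
cv2.imwrite('pics/c7.png',cv2.resize(im[90:270,190:390],(640,576)))
"
```

```text
t 37.15 pos [0.5099 0.2728 0.4229] rot [-3.141 -0.     0.066] F [ 1.1 -0.1  0. ] w 0.0002
  shift mm [ -1.1   0.5 160.9] turn [-0.  -0.  -0.3] ; shift in final frame [ -1.1   0.5 160.9]
```

View pics/c7.png

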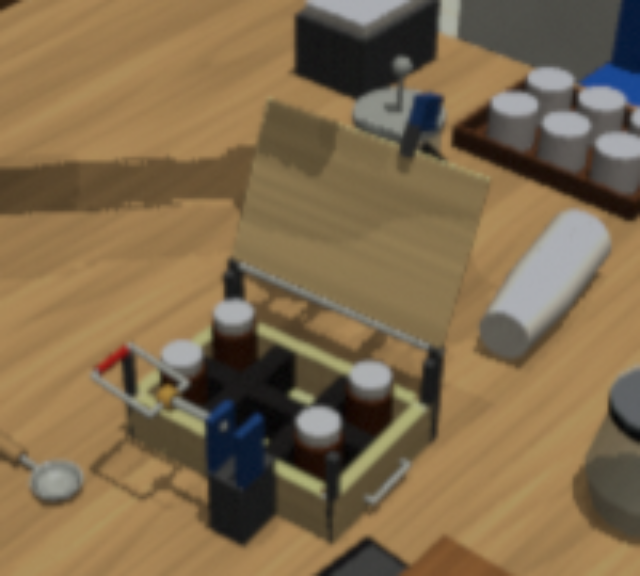

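c7 shows all four jars upright in the corner pockets, with the lid leaning back. I'm lowering behind the lid and pushing it towards upright.

arm_command:
  motion:
    - [[0,0,20],[0,0,0],0]
    - [[0,0,35],[0,0,0],0]
    - [[0,0,40],[0,0,0],0]
    - [[0,0,35],[0,0,0],0]
    - [[0,0,20],[0,0,0],0]
    - [[0,0,10],[0,0,0],0]
    - [[0,5,0],[0,0,0],0]
    - [[0,10,0],[0,0,0],0]
    - [[0,10,0],[0,0,0],0]
    - [[0,10,0],[0,0,0],0]
    - [[0,10,0],[0,0,0],0]
    - [[0,8,0],[0,0,0],0]
    - [[0,8,0],[0,0,0],0]
    - [[0,8,0],[0,0,0],0]
    - [[0,8,0],[0,0,0],0]
    - [[0,8,0],[0,0,0],0]

```text
t: 38.58
eef_pos: [0.5166, 0.1857, 0.2627]
ee_rot: [-3.142, -0.0, 0.066]
force: [0.1, 2.2, 1.7]
width: 0.0009
```

```bash
python3 - <<'E'
from h import *
to(cw(-.04,.112,.262),.0706)
s=grab('scene','s9.png')
cv2.imwrite('pics/c8.png',cv2.resize(s[60:270,190:390],(560,588)))
r=.135; prev=None
for th in np.linspace(1.57,0,21):
    y=.088-r*np.cos(th)+.003*np.sin(th)+.021; z=.111+r*np.sin(th)+.003*np.cos(th)+.022
    if prev: print('%.2f y%.3f z%.3f  d=[0,%.1f,%.1f]'%(th,y,z,(prev[0]-y)*1e3,(prev[1]-z)*1e3))
    prev=(y,z)
E
```

```text
t 38.58 pos [0.5166 0.1857 0.2627] rot [-3.142 -0.     0.066] F [0.1 2.2 1.7] w 0.0009
  shift mm [-1.6 21.2  0.7] turn [-0.  -0.  -0.3] ; shift in final frame [-1.7 21.2  0.7]
1.49 y0.101 z0.268  d=[0,10.6,0.2]
1.41 y0.091 z0.267  d=[0,10.5,1.0]
1.33 y0.080 z0.265  d=[0,10.4,1.8]
1.26 y0.070 z0.262  d=[0,10.3,2.7]
1.18 y0.060 z0.259  d=[0,10.0,3.5]
1.10 y0.050 z0.255  d=[0,9.7,4.2]
1.02 y0.041 z0.250  d=[0,9.4,5.0]
0.94 y0.032 z0.244  d=[0,8.9,5.7]
0.86 y0.024 z0.238  d=[0,8.5,6.4]
0.79 y0.016 z0.231  d=[0,7.9,7.0]
0.71 y0.008 z0.223  d=[0,7.4,7.6]
0.63 y0.002 z0.215  d=[0,6.7,8.2]
0.55 y-0.005 z0.206  d=[0,6.1,8.7]
0.47 y-0.010 z0.197  d=[0,5.4,9.1]
0.39 y-0.015 z0.187  d=[0,4.6,9.5]
0.31 y-0.018 z0.178  d=[0,3.9,9.9]
0.24 y-0.022 z0.167  d=[0,3.1,10.1]
0.16 y-0.024 z0.157  d=[0,2.3,10.3]
0.08 y-0.025 z0.147  d=[0,1.5,10.5]
0.00 y-0.026 z0.136  d=[0,0.7,10.6]
```

View pics/c8.png

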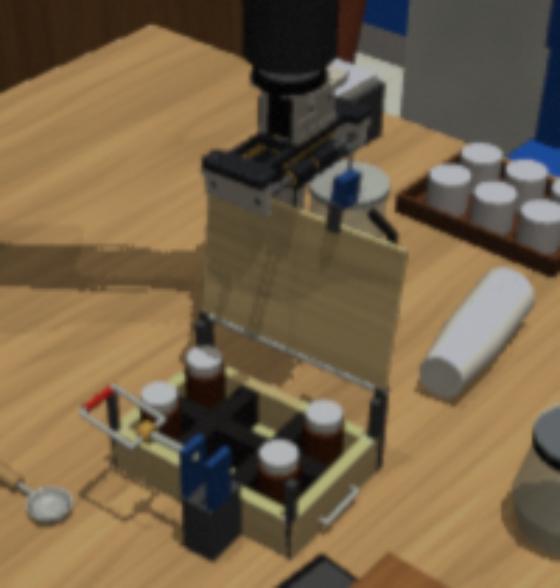

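c8 shows the fingers behind the lid pushing it up to near vertical. The eye at (345,190) is well clear of the body. I'm following the arc down.

arm_command:
  motion:
    - [[0,10.5,0],[0,0,0],0]
    - [[0,10.5,0],[0,0,0],0]
    - [[0,10.6,0],[0,0,0],0]
    - [[0,10.5,0],[0,0,0],0]
    - [[0,10.4,1],[0,0,0],0]
    - [[0,10.3,2],[0,0,0],0]
    - [[0,10,3],[0,0,0],0]
    - [[0,9.7,4],[0,0,0],0]
    - [[0,9.4,5],[0,0,0],0]
    - [[0,8.9,5.7],[0,0,0],0]
    - [[0,8.5,6.4],[0,0,0],0]
    - [[0,7.9,7],[0,0,0],0]
    - [[0,7.4,7.6],[0,0,0],0]

```text
t: 39.72
eef_pos: [0.5247, 0.0611, 0.2202]
ee_rot: [3.141, -0.0, 0.066]
force: [0.6, 0.5, 1.6]
width: 0.0003
```

```bash
python3 -c "
from h import *
to(cw(-.04,.008,.223),.0706)"
```

```text
t 39.72 pos [0.5247 0.0611 0.2202] rot [ 3.141 -0.     0.066] F [0.6 0.5 1.6] w 0.0003
  shift mm [-1.   0.3 -2.8] turn [ 0.  -0.  -0.3] ; shift in final frame [-1.   0.3 -2.8]
```

arm_command:
  motion:
    - [[0,6.7,8.2],[0,0,0],0]
    - [[0,6.1,8.7],[0,0,0],0]
    - [[0,5.4,9.1],[0,0,0],0]
    - [[0,4.6,9.5],[0,0,0],0]
    - [[0,3.9,9.9],[0,0,0],0]
    - [[0,3.1,9],[0,0,0],0]
    - [[0,2.3,8],[0,0,0],0]
    - [[0,1.5,7],[0,0,0],0]
    - [[0,0.5,6],[0,0,0],0]
    - [[0,0,4],[0,0,0],0]
    - [[0,0,3],[0,0,0],0]
    - [[0,0,0],[0,0,0],0]

```text
t: 40.72
eef_pos: [0.5266, 0.0281, 0.1378]
ee_rot: [3.141, 0.001, 0.066]
force: [-0.6, -0.3, -0.5]
width: 0.0002
```

```bash
python3 -c "
from h import *
to(cw(-.04,-.026,.136),.0706)"
```

```text
t 40.72 pos [0.5266 0.0281 0.1378] rot [3.141e+00 1.000e-03 6.600e-02] F [-0.6 -0.3 -0.5] w 0.0002
  shift mm [-0.5  1.2  1.8] turn [ 0.   0.1 -0.3] ; shift in final frame [-0.5  1.2  1.8]
```

arm_command:
  motion:
    - [[0,0,1],[0,0,0],0]
    - [[0,0,1],[0,0,0],0]
    - [[0,0,1],[0,0,0],0]
    - [[0,0,1],[0,0,0],0]
    - [[0,0,0],[0,0,0],0]
    - [[0,0,0],[0,0,0],0]

```text
t: 41.22
eef_pos: [0.5271, 0.0282, 0.1361]
ee_rot: [-3.142, -0.001, 0.066]
force: [-6.1, 0.6, 13.9]
width: 0.0004
```

```bash
python3 -c "
from h import *
to(cw(-.04,-.026,.136),.0706)
s=grab('scene','s10.png');a=grab('top','t10.png')
cv2.imwrite('pics/c9.png',np.hstack([cv2.resize(s[130:270,200:350],(428,400)),cv2.resize(a[170:290,225:345],(400,400))[:,:370]]))"
```

```text
t 41.22 pos [0.5271 0.0282 0.1361] rot [-3.142e+00 -1.000e-03  6.600e-02] F [-6.1  0.6 13.9] w 0.0004
  shift mm [-1.1  1.3  0.1] turn [-0.  -0.1 -0.2] ; shift in final frame [-1.1  1.3  0.1]
```

View pics/c9.png

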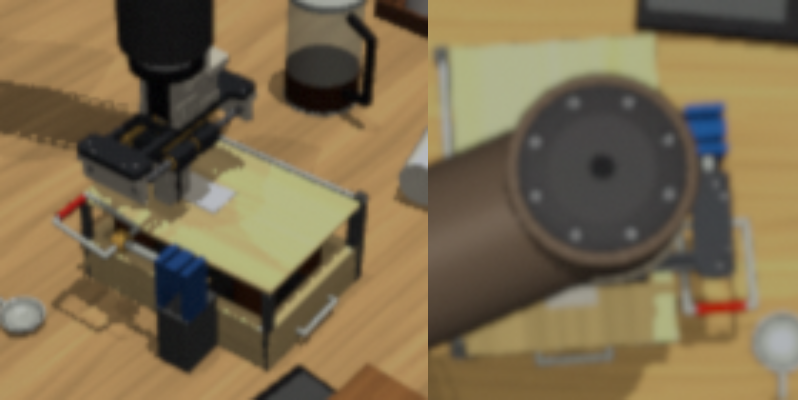

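c9 shows the lid flat with its eye between the ears, and a firm reading of 14 N at tip z = 0.114, so it is shut. Next I'm measuring the ring and pin more finely from the saved frames.

```bash
cat >> h.py <<'E'
def inv(w): c,s=np.cos(CAD[2]),np.sin(CAD[2]); d=w[:2]-CAD[:2]; return np.array([c*d[0]+s*d[1],-s*d[0]+c*d[1],w[2]])
def cen(im,box,kind):
    x0,x1,y0,y1=box; p=im[y0:y1,x0:x1].astype(float); b,g,r=p[...,0],p[...,1],p[...,2]
    w=np.clip(r-np.maximum(g,b)-70,0,None) if kind=='red' else np.clip(np.minimum(r,g)-b-95,0,None) if kind=='brass' else np.clip(b-np.maximum(r,g)-25,0,None)
    Y,X=np.mgrid[y0:y1,x0:x1]; return np.array([(w*X).sum(),(w*Y).sum()])/max(w.sum(),1e-9), w.sum()
E
python3 - <<'E'
from h import *
np.set_printoptions(precision=4,suppress=True)
T=[cen(cv2.imread(f'pics/{f}.png'),(290,340,250,275),'red')[0] for f in('top0','t3','t4','t10')]
S=[cen(cv2.imread(f'pics/{f}.png'),(205,245,185,220),'red')[0] for f in('scene0','s3','s4','s8','s9','s10')]
print(T,S)
w,e=tri('top',np.mean(T,0),'scene',np.mean(S,0)); print('red',inv(w),e, 'top@.133',inv(onz('top',np.mean(T,0),.133)[0]),'scene@.133',inv(onz('scene',np.mean(S,0),.133)[0]))
for f in('top0','t3','t4'): print('brass',f,inv(onz('top',cen(cv2.imread(f'pics/{f}.png'),(300,322,230,245),'brass')[0],.126)[0]))
for f in('scene0','s3','s4','s8'):
  c,_=cen(cv2.imread(f'pics/{f}.png'),(232,252,205,222),'brass'); print('brass',f,c,inv(onz('scene',c,.122)[0]))
for p in (0,.004): print('pred head centre', proj('top',cw(-.037+p,-.117,.126)),proj('scene',cw(-.037+p,-.117,.122)),'sleeve',proj('top',cw(-.103+p,-.117,.133)),proj('scene',cw(-.103+p,-.117,.133)))
for f in('top0','t3'):
  c,_=cen(cv2.imread(f'pics/{f}.png'),(295,322,198,222),'blue'); print('ears',inv(onz('top',c,.13)[0]))
E
```

```text
[array([312.4409, 261.7142]), array([312.4941, 261.716 ]), array([312.5025, 261.7129]), array([312.2353, 261.735 ])] [array([224.8556, 201.6407]), array([224.8521, 201.637 ]), array([224.8742, 201.6236]), array([224.8722, 201.6278]), array([224.8617, 201.6299]), array([224.6486, 201.7299])]
red [-0.0955 -0.1161  0.1336] 0.0026670628959390777 top@.133 [-0.0964 -0.1171  0.133 ] scene@.133 [-0.095  -0.1147  0.133 ]
brass top0 [-0.0308 -0.1158  0.126 ]
brass t3 [-0.0313 -0.1156  0.126 ]
brass t4 [-0.0312 -0.1157  0.126 ]
brass scene0 [0. 0.] [-2.5273  0.5045  0.122 ]
brass s3 [0. 0.] [-2.5273  0.5045  0.122 ]
brass s4 [0. 0.] [-2.5273  0.5045  0.122 ]
brass s8 [0. 0.] [-2.5273  0.5045  0.122 ]
pred head centre [[310.6435 239.0563]] [[239.6505 212.8332]] sleeve [[312.544  264.2897]] [[222.2553 200.9864]]
pred head centre [[310.5426 237.5319]] [[240.7118 213.3894]] sleeve [[312.4424 262.7367]] [[223.2732 201.5159]]
ears [ 0.0405 -0.1133  0.13  ]
ears [ 0.0406 -0.1133  0.13  ]
```

arm_command:
  motion:
    - [[0,0,-10],[0,0,0],0]
    - [[0,0,-30],[0,0,0],0]
    - [[0,0,-30],[0,0,6.9],0]
    - [[0,0,-30],[0,0,6.9],0]
    - [[0,0,-20],[0,0,6.9],0]
    - [[0,0,0],[0,0,6.9],0]
    - [[0,0,0],[0,0,6.9],0]
    - [[0,0,0],[0,0,6.9],0]
    - [[0,0,0],[0,0,6.9],0]
    - [[0,0,0],[0,0,6.9],0]
    - [[0,0,0],[0,0,6.9],0]
    - [[0,0,0],[0,0,6.9],0]
    - [[0,0,0],[0,0,6.9],0]
    - [[0,0,0],[0,0,6.9],0]
    - [[0,0,0],[0,0,6.9],0]
    - [[0,0,0],[0,0,0],0]
    - [[0,0,0],[0,0,0],0]

```text
t: 42.73
eef_pos: [0.527, 0.0281, 0.2549]
ee_rot: [-3.141, 0.0, -1.496]
force: [-0.6, -0.2, 0.5]
width: 0.0001
```

```bash
python3 -c "
from h import *
to(cw(-.066,-.117,.20))"
```

```text
t 42.73 pos [0.527  0.0281 0.2549] rot [-3.141  0.    -1.496] F [-0.6 -0.2  0.5] w 0.0001
  shift mm [92.1 27.4 54.8] turn [-0.   0.   0.2] ; shift in final frame [92.2 27.  54.9]
```

arm_command:
  motion:
    - [[15,4,5],[0,0,0.2],0]
    - [[25,7,10],[0,0,0],0]
    - [[25,7,20],[0,0,0],0]
    - [[16,5,20],[0,0,0],0]
    - [[10,2,10],[0,0,0],0]
    - [[0,0,5],[0,0,0],0]
    - [[0,0,0],[0,0,0],0]
    - [[0,0,0],[0,0,0],0]

```text
t: 43.4
eef_pos: [0.5089, -0.064, 0.1851]
ee_rot: [-3.141, -0.0, -1.502]
force: [-0.2, -0.3, 0.6]
width: -0.0001
```

```bash
python3 -c "
from h import *
to(cw(-.064,-.116,.132))"
```

```text
t 43.4 pos [ 0.5089 -0.064   0.1851] rot [-3.141 -0.    -1.502] F [-0.2 -0.3  0.6] w -0.0001
  shift mm [ 0.6  0.5 53.1] turn [-0.  -0.  -0.1] ; shift in final frame [ 0.6  0.4 53.1]
```

arm_command:
  motion:
    - [[0,0,5],[0,0,0],0]
    - [[0,0,8],[0,0,0],0]
    - [[0,0,8],[0,0,0],0]
    - [[0,0,6],[0,0,0],0]
    - [[0,0,4],[0,0,0],0]
    - [[0,0,4],[0,0,0],0]
    - [[0,0,0],[0,0,0],0]

```text
t: 43.98
eef_pos: [0.5077, -0.0644, 0.1485]
ee_rot: [3.14, -0.0, -1.503]
force: [-0.4, 0.4, -0.2]
width: 0.0006
```

```bash
python3 -c "
from h import *
to(cw(-.064,-.116,.130))"
```

```text
t 43.98 pos [ 0.5077 -0.0644  0.1485] rot [ 3.14  -0.    -1.503] F [-0.4  0.4 -0.2] w 0.0006
  shift mm [ 0.3 -0.8 18.5] turn [ 0.1 -0.  -0.2] ; shift in final frame [ 0.3 -0.8 18.5]
```

arm_command:
  motion:
    - [[0,0,6],[0,0,0],0]
    - [[0,0,6],[0,0,0],0]
    - [[0,0,6],[0,0,0],0]
    - [[0,0,0],[0,0,0],0]
    - [[0,-4,0],[0,0,0],0]
    - [[0,-5,0],[0,0,0],0]
    - [[0,-5,0],[0,0,0],0]
    - [[0,-5,0],[0,0,0],0]
    - [[0,-5,0],[0,0,0],0]
    - [[0,-5,0],[0,0,0],0]
    - [[0,-5,0],[0,0,0],0]
    - [[0,-4,0],[0,0,0],0]
    - [[0,0,0],[0,0,0],0]

```text
t: 45.07
eef_pos: [0.5465, -0.0616, 0.1315]
ee_rot: [3.141, 0.0, -1.503]
force: [-1.9, 1.3, 2.5]
width: 0.0004
```

```bash
python3 -c "
from h import *
to(cw(-.015,-.116,.130))"
```

```text
t 45.07 pos [ 0.5465 -0.0616  0.1315] rot [ 3.141  0.    -1.503] F [-1.9  1.3  2.5] w 0.0004
  shift mm [  0.3 -10.9   1.5] turn [ 0.   0.  -0.2] ; shift in final frame [  0.4 -10.9   1.5]
```

arm_command:
  motion:
    - [[0,-3,0],[0,0,0],0]
    - [[0,-3,0],[0,0,0],0]
    - [[0,-3,0],[0,0,0],0]
    - [[0,-2,0],[0,0,0],0]
    - [[0,-1,0],[0,0,0],0]
    - [[0,-1,0],[0,0,0],0]
    - [[0,0,0],[0,0,0],0]

```text
t: 45.65
eef_pos: [0.5586, -0.0608, 0.1314]
ee_rot: [3.14, 0.0, -1.503]
force: [-4.5, 3.3, 3.1]
width: 0.0006
```

```bash
python3 -c "
from h import *
to(cw(-.015,-.116,.130))"
```

```text
t 45.65 pos [ 0.5586 -0.0608  0.1314] rot [ 3.14   0.    -1.503] F [-4.5  3.3  3.1] w 0.0006
  shift mm [0.3 1.2 1.4] turn [ 0.1  0.  -0.2] ; shift in final frame [0.3 1.2 1.4]
```

arm_command:
  motion:
    - [[0,-1,0],[0,0,0],0]
    - [[0,-1,0],[0,0,0],0]
    - [[0,-1,0],[0,0,0],0]
    - [[0,0,0],[0,0,0],0]

```text
t: 45.98
eef_pos: [0.5616, -0.0605, 0.1314]
ee_rot: [3.14, 0.0, -1.503]
force: [-4.3, 2.8, 1.8]
width: 0.0003
```

arm_command:
  motion:
    - [[0,-1,0],[0,0,0],0]
    - [[0,-1,0],[0,0,0],0]
    - [[0,0,0],[0,0,0],0]

```text
t: 46.23
eef_pos: [0.5635, -0.0604, 0.1314]
ee_rot: [3.14, 0.0, -1.503]
force: [-4.5, 2.7, 2.7]
width: 0.0004
```

```bash
python3 -c "
from h import *
to(cw(-.015,-.116,.130))"
```

```text
t 46.23 pos [ 0.5635 -0.0604  0.1314] rot [ 3.14   0.    -1.503] F [-4.5  2.7  2.7] w 0.0004
  shift mm [0.4 6.2 1.4] turn [ 0.1  0.  -0.2] ; shift in final frame [0.4 6.2 1.4]
```

arm_command:
  motion:
    - [[0,-1,0],[0,0,0],0]
    - [[0,-1,0],[0,0,0],0]
    - [[0,-1,0],[0,0,0],0]
    - [[0,0,0],[0,0,0],0]

```text
t: 46.57
eef_pos: [0.5661, -0.0602, 0.1313]
ee_rot: [3.139, 0.0, -1.503]
force: [-6.2, 3.2, 4.3]
width: 0.0005
```

```bash
python3 -c "
from h import *
to(cw(-.015,-.116,.130))
s=grab('scene','s11.png');a=grab('top','t11.png')
cv2.imwrite('pics/c10.png',np.hstack([cv2.resize(s[150:270,205:325],(400,400),interpolation=2),cv2.resize(a[190:290,265:365],(400,400),interpolation=2)]))
"
```

```text
t 46.57 pos [ 0.5661 -0.0602  0.1313] rot [ 3.139  0.    -1.503] F [-6.2  3.2  4.3] w 0.0005
  shift mm [0.3 8.7 1.3] turn [ 0.1  0.  -0.2] ; shift in final frame [0.3 8.7 1.3]
```

View pics/c10.png

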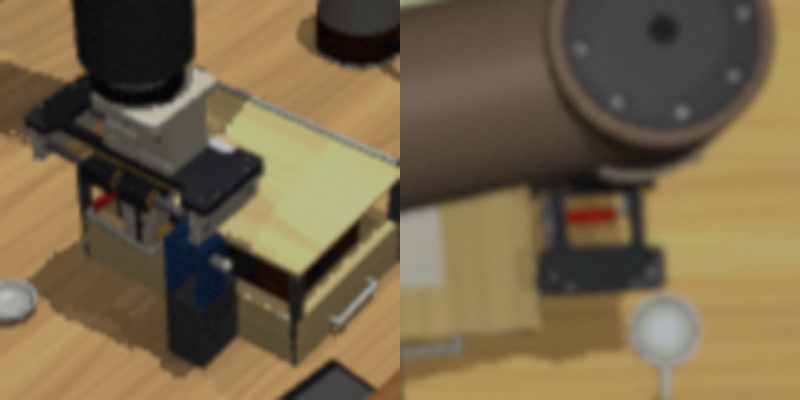

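c10 shows the pin tip standing out of the second ear at (220,262) and the sleeve moved up with it. I'm measuring the sleeve and pressing on to the stop.

arm_command:
  motion:
    - [[0,-1,0],[0,0,0],0]
    - [[0,-1,0],[0,0,0],0]
    - [[0,-1,0],[0,0,0],0]
    - [[0,0,0],[0,0,0],0]

```text
t: 47.0
eef_pos: [0.5664, -0.0603, 0.1312]
ee_rot: [3.134, 0.0, -1.504]
force: [-16.5, 5.4, 12.8]
width: 0.0003
```

```bash
python3 -c "
from h import *
to(cw(-.015,-.116,.130))
c,w=cen(grab('top','t12.png'),(300,330,235,255),'red'); print(c,w,inv(onz('top',c,.133)[0]))
c,w=cen(cv2.imread('pics/t11.png'),(300,330,235,255),'red'); print(c,w,inv(onz('top',c,.133)[0]))
"
```

```text
t 47.0 pos [ 0.5664 -0.0603  0.1312] rot [ 3.134  0.    -1.504] F [-16.5   5.4  12.8] w 0.0003
  shift mm [0.3 9.  1.2] turn [ 0.4  0.  -0.2] ; shift in final frame [0.3 9.  1.2]
[311.78708134 243.4784689 ] 418.0 [-0.04924604 -0.11858527  0.133     ]
[311.75853659 243.49756098] 410.0 [-0.04929126 -0.11850798  0.133     ]
```

The pin is home: it stopped at 16 N, and the sleeve has moved 47 mm and no longer moves. I'm backing off, lifting, and moving over the sleeve.

arm_command:
  motion:
    - [[0,3,0],[0,0,0],0]
    - [[0,3,0],[0,0,0],0]
    - [[0,2,-2],[0,0,0],0]
    - [[0,0,-10],[0,0,0],0]
    - [[0,0,-20],[0,0,0],0]
    - [[0,0,-25],[0,0,0],0]
    - [[0,0,-20],[0,0,0],0]
    - [[0,12,0],[0,0,0],0.45]
    - [[0,15,0],[0,0,0],0.45]
    - [[0,10,0],[0,0,0],0.45]
    - [[0,0,0],[0,0,0],0.45]
    - [[0,0,0],[0,0,0],0.45]

```text
t: 48.05
eef_pos: [0.5252, -0.0633, 0.209]
ee_rot: [-3.14, -0.0, -1.503]
force: [-0.4, -0.3, -0.5]
width: 0.0285
```

```bash
python3 -c "
from h import *
to(cw(-.049,-.117,.144))
c,w=cen(grab('top','t13.png'),(300,330,235,255),'red'); print(c,w,inv(onz('top',c,.133)[0]))
c,w=cen(grab('scene','s13.png'),(210,260,190,225),'red'); print(c,w,inv(onz('scene',c,.133)[0]))
"
```

```text
t 48.05 pos [ 0.5252 -0.0633  0.209 ] rot [-3.14  -0.    -1.503] F [-0.4 -0.3 -0.5] w 0.0285
  shift mm [ 1.1  1.8 65. ] turn [-0.1 -0.  -0.2] ; shift in final frame [ 1.1  1.7 65. ]
[0. 0.] 0.0 [0.74401438 0.78075287 0.133     ]
[237.58333333 207.875     ] 24.0 [-0.04706422 -0.11340737  0.133     ]
```

arm_command:
  motion:
    - [[1,1.8,0],[0,0,0],0.45]
    - [[0,0,10],[0,0,0],0.45]
    - [[0,0,15],[0,0,0],0.45]
    - [[0,0,15],[0,0,0],0.45]
    - [[0,0,12],[0,0,0],0.45]
    - [[0,0,8],[0,0,0],0.45]
    - [[0,0,5],[0,0,0],0.45]
    - [[0,0,0],[0,0,0],0.45]
    - [[0,0,0],[0,0,0],0.45]

```text
t: 48.9
eef_pos: [0.5236, -0.0644, 0.1434]
ee_rot: [3.141, -0.0, -1.503]
force: [-0.7, 0.7, -0.4]
width: 0.0394
```

arm_command:
  motion:
    - [[0,0,0],[0,0,0],0]
    - [[0,0,0],[0,0,0],0]
    - [[0,0,0],[0,0,0],0]
    - [[0,0,0],[0,0,0],0]
    - [[0,0,0],[0,0,0],0]
    - [[0,0,0],[0,0,0],0]
  newtons: 5

```text
t: 49.4
eef_pos: [0.5235, -0.0643, 0.1437]
ee_rot: [-3.141, 0.0, -1.503]
force: [0.9, -0.4, 0.8]
width: 0.0099
```

```bash
python3 - <<'E'
from h import *
to(cw(-.049,-.117,.144)); print(inv(arm.get_state()['eef_pos']))
L=.067; prev=None
for a in np.radians(np.arange(170,54,-5.)):
    p=np.array([L*np.cos(a),L*np.sin(a)])*1e3
    if prev is not None: print('a%.0f d=[0,%.1f,%.1f] x%.1f z%.1f'%(np.degrees(a),-(p-prev)[0],-(p-prev)[1],*p))
    prev=p
E
```

```text
t 49.4 pos [ 0.5235 -0.0643  0.1437] rot [-3.141  0.    -1.503] F [ 0.9 -0.4  0.8] w 0.0099
  shift mm [ 0.2 -0.  -0.3] turn [-0.   0.  -0.2] ; shift in final frame [ 0.2 -0.  -0.3]
[-0.04902124 -0.11675398  0.14369005]
a165 d=[0,-1.3,-5.7] x-64.7 z17.3
a160 d=[0,-1.8,-5.6] x-63.0 z22.9
a155 d=[0,-2.2,-5.4] x-60.7 z28.3
a150 d=[0,-2.7,-5.2] x-58.0 z33.5
a145 d=[0,-3.1,-4.9] x-54.9 z38.4
a140 d=[0,-3.6,-4.6] x-51.3 z43.1
a135 d=[0,-3.9,-4.3] x-47.4 z47.4
a130 d=[0,-4.3,-3.9] x-43.1 z51.3
a125 d=[0,-4.6,-3.6] x-38.4 z54.9
a120 d=[0,-4.9,-3.1] x-33.5 z58.0
a115 d=[0,-5.2,-2.7] x-28.3 z60.7
a110 d=[0,-5.4,-2.2] x-22.9 z63.0
a105 d=[0,-5.6,-1.8] x-17.3 z64.7
a100 d=[0,-5.7,-1.3] x-11.6 z66.0
a95 d=[0,-5.8,-0.8] x-5.8 z66.7
a90 d=[0,-5.8,-0.3] x0.0 z67.0
a85 d=[0,-5.8,0.3] x5.8 z66.7
a80 d=[0,-5.8,0.8] x11.6 z66.0
a75 d=[0,-5.7,1.3] x17.3 z64.7
a70 d=[0,-5.6,1.8] x22.9 z63.0
a65 d=[0,-5.4,2.2] x28.3 z60.7
a60 d=[0,-5.2,2.7] x33.5 z58.0
a55 d=[0,-4.9,3.1] x38.4 z54.9
```

arm_command:
  motion:
    - [[0,-1.3,-5.7],[0,0,0],0]
    - [[0,-1.8,-5.6],[0,0,0],0]
    - [[0,-2.2,-5.4],[0,0,0],0]
    - [[0,-2.7,-5.2],[0,0,0],0]
    - [[0,-3.1,-4.9],[0,0,0],0]
    - [[0,-3.6,-4.6],[0,0,0],0]
    - [[0,-3.9,-4.3],[0,0,0],0]
    - [[0,-4.3,-3.9],[0,0,0],0]
    - [[0,-4.6,-3.6],[0,0,0],0]
    - [[0,-4.9,-3.1],[0,0,0],0]
    - [[0,-5.2,-2.7],[0,0,0],0]
    - [[0,-5.4,-2.2],[0,0,0],0]

```text
t: 50.4
eef_pos: [0.5673, -0.0613, 0.1954]
ee_rot: [-3.14, 0.0, -1.503]
force: [-0.8, 2.0, 2.1]
width: 0.0096
```

```bash
python3 -c "
from h import *
to(cw(-.0059,-.117,.195)); print(inv(arm.get_state()['eef_pos']))"
```

```text
t 50.4 pos [ 0.5673 -0.0613  0.1954] rot [-3.14   0.    -1.503] F [-0.8  2.   2.1] w 0.0096
  shift mm [0.2 0.7 0.4] turn [-0.1  0.  -0.2] ; shift in final frame [0.2 0.7 0.4]
[-0.00515842 -0.11679374  0.19536793]
```

Low forces and the sleeve is still held. Continuing past upright to about 60°.

arm_command:
  motion:
    - [[0,-5.6,-1.8],[0,0,0],0]
    - [[0,-5.7,-1.3],[0,0,0],0]
    - [[0,-5.8,-0.8],[0,0,0],0]
    - [[0,-5.8,-0.3],[0,0,0],0]
    - [[0,-5.8,0.3],[0,0,0],0]
    - [[0,-5.8,0.8],[0,0,0],0]
    - [[0,-5.7,1.3],[0,0,0],0]
    - [[0,-5.6,1.8],[0,0,0],0]
    - [[0,-5.4,2.2],[0,0,0],0]
    - [[0,-5.2,2.7],[0,0,0],0]
    - [[0,0,0],[0,0,0],0]

```text
t: 51.32
eef_pos: [0.6237, -0.0576, 0.1891]
ee_rot: [-3.141, -0.0, -1.503]
force: [0.2, 1.4, 0.6]
width: 0.01
```

```bash
python3 -c "
from h import *
to(cw(.0505,-.117,.19)); print(inv(arm.get_state()['eef_pos']))"
```

```text
t 51.32 pos [ 0.6237 -0.0576  0.1891] rot [-3.141 -0.    -1.503] F [0.2 1.4 0.6] w 0.01
  shift mm [-0.1  0.9 -0.9] turn [-0.  -0.  -0.2] ; shift in final frame [-0.2  0.9 -0.9]
[ 0.05135812 -0.11715261  0.18905049]
```

arm_command:
  motion:
    - [[0,0,0],[0,0,0],0.4]
    - [[0,0,0],[0,0,0],0.4]
    - [[0,0,0],[0,0,0],0.4]
    - [[0,0,-15],[0,0,0],0.4]
    - [[0,0,-25],[0,0,0],0.4]
    - [[0,0,-20],[0,0,0],0.4]
    - [[0,0,0],[0,0,-6.9],0.16]
    - [[0,0,0],[0,0,-6.9],0.16]
    - [[0,0,0],[0,0,-6.9],0.16]
    - [[0,0,0],[0,0,-6.9],0.16]
    - [[0,0,0],[0,0,-6.9],0.16]
    - [[0,0,0],[0,0,-6.9],0.16]
    - [[0,0,0],[0,0,-6.9],0.16]
    - [[0,0,0],[0,0,-6.9],0.16]
    - [[0,0,0],[0,0,-6.9],0.16]
    - [[0,0,0],[0,0,-6.9],0.16]
    - [[0,0,0],[0,0,-6.9],0.16]
    - [[0,0,0],[0,0,-6.9],0.16]
    - [[0,0,0],[0,0,-7.1],0.16]
    - [[0,0,0],[0,0,0],0.16]

```text
t: 52.98
eef_pos: [0.6223, -0.0578, 0.25]
ee_rot: [3.142, -0.0, 0.071]
force: [0.4, 0.4, 0.1]
width: 0.014
```

```bash
python3 - <<'E'
from h import *
to(cw(.084,-.117,.19),.0706)
s=grab('scene','s14.png');a=grab('top','t14.png')
c,w=cen(s,(235,300,200,260),'red'); print(c,w,inv(onz('scene',c,.13)[0]))
c,w=cen(a,(295,325,180,225),'red'); print(c,w,inv(onz('top',c,.13)[0]))
cv2.imwrite('pics/c11.png',np.hstack([cv2.resize(s[170:270,225:325],(400,400),interpolation=2),cv2.resize(a[160:260,255:355],(400,400),interpolation=2)]))
E
```

```text
t 52.98 pos [ 0.6223 -0.0578  0.25  ] rot [ 3.142 -0.     0.071] F [0.4 0.4 0.1] w 0.014
  shift mm [34.  -0.2 60. ] turn [ 0.  -0.   0.1] ; shift in final frame [34.1 -0.2 60. ]
[275.03420843 228.38027049] 1257.0 [ 0.08838082 -0.11426785  0.13      ]
[0. 0.] 0.0 [0.74632978 0.78284604 0.13      ]
```

View pics/c11.png

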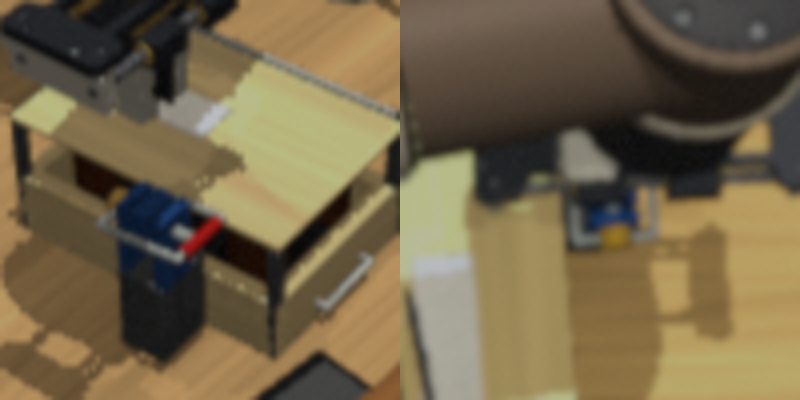

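c11 shows the ring flipped over, with the red sleeve at (200,238) in the scene half resting on the nose beyond the second ear. I'm moving over it to press.

arm_command:
  motion:
    - [[10,0,0],[0,0,0],0.16]
    - [[15,0,0],[0,0,0],0.16]
    - [[10,0,15],[0,0,0],0.16]
    - [[0,0,25],[0,0,0],0.16]
    - [[0,0,25],[0,0,0],0.16]
    - [[0,0,15],[0,0,0],0.16]
    - [[0,0,5],[0,0,0],0.16]
    - [[0,0,0],[0,0,0],0.16]

```text
t: 53.75
eef_pos: [0.6571, -0.0555, 0.1632]
ee_rot: [3.141, 0.003, 0.064]
force: [-0.9, 0.4, -0.4]
width: 0.0144
```

```bash
python3 -c "
from h import *
to(cw(.085,-.117,.136),.0706)"
```

```text
t 53.75 pos [ 0.6571 -0.0555  0.1632] rot [3.141e+00 3.000e-03 6.400e-02] F [-0.9  0.4 -0.4] w 0.0144
  shift mm [ 0.2 -0.4 27.2] turn [ 0.   0.2 -0.4] ; shift in final frame [ 0.1 -0.4 27.2]
```

arm_command:
  motion:
    - [[0,0,3],[0,0,0],0.16]
    - [[0,0,3],[0,0,0],0.16]
    - [[0,0,2],[0,0,0],0.16]
    - [[0,0,2],[0,0,0],0.16]
    - [[0,0,2],[0,0,0],0.16]
    - [[0,0,2],[0,0,0],0.16]

```text
t: 54.25
eef_pos: [0.658, -0.0554, 0.1515]
ee_rot: [3.141, -0.001, 0.066]
force: [-0.2, -0.1, 5.6]
width: 0.0142
```

arm_command:
  motion:
    - [[0,0,2],[0,0,0],0.16]
    - [[0,0,2],[0,0,0],0.16]
    - [[0,0,1],[0,0,0],0.16]
    - [[0,0,1],[0,0,0],0.16]

```text
t: 54.58
eef_pos: [0.6594, -0.0552, 0.1465]
ee_rot: [3.141, -0.004, 0.066]
force: [2.0, 0.0, 5.9]
width: 0.0141
```

```bash
python3 -c "
from h import *
to(cw(.085,-.117,.136),.0706)"
```

```text
t 54.58 pos [ 0.6594 -0.0552  0.1465] rot [ 3.141 -0.004  0.066] F [2.  0.  5.9] w 0.0141
  shift mm [-2.2 -0.3 10.4] turn [ 0.  -0.3 -0.2] ; shift in final frame [-2.1 -0.3 10.5]
```

arm_command:
  motion:
    - [[0,0,1.5],[0,0,0],0.16]
    - [[0,0,1.5],[0,0,0],0.16]
    - [[0,0,1.5],[0,0,0],0.16]
    - [[0,0,0],[0,0,0],0.16]

```text
t: 54.92
eef_pos: [0.658, -0.0544, 0.14]
ee_rot: [-3.14, -0.001, 0.066]
force: [2.2, 4.5, 2.9]
width: 0.0142
```

arm_command:
  motion:
    - [[0,0,1.5],[0,0,0],0.16]
    - [[0,0,1.5],[0,0,0],0.16]
    - [[0,0,1.5],[0,0,0],0.16]
    - [[0,0,0],[0,0,0],0.16]

```text
t: 55.25
eef_pos: [0.6575, -0.0544, 0.1353]
ee_rot: [-3.141, -0.0, 0.066]
force: [0.9, 4.6, 3.7]
width: 0.0142
```

```bash
python3 -c "
from h import *
to(cw(.085,-.117,.136),.0706)"
```

```text
t 55.25 pos [ 0.6575 -0.0544  0.1353] rot [-3.141 -0.     0.066] F [0.9 4.6 3.7] w 0.0142
  shift mm [-0.3  0.7 -0.7] turn [-0.1 -0.  -0.3] ; shift in final frame [-0.3  0.7 -0.7]
```

arm_command:
  motion:
    - [[0,-0.7,0],[0,0,0],0.16]
    - [[0,0,-5],[0,0,0],0.16]
    - [[0,0,-15],[0,0,0],0.16]
    - [[0,0,-35],[0,0,0],0.16]
    - [[0,0,-40],[0,0,0],0.16]
    - [[0,0,-40],[0,0,0],0.16]
    - [[0,0,-40],[0,0,0],0.16]
    - [[0,0,-40],[0,0,0],0.16]
    - [[-10,-35,-15],[0,0,0],0.16]
    - [[-10,-38,0],[0,0,0],0.16]
    - [[-10,-38,0],[0,0,0],0.16]
    - [[-10,-38,0],[0,0,0],0.16]
    - [[-10,-38,0],[0,0,0],0.16]
    - [[-10,-38,0],[0,0,0],0.16]
    - [[-10,-38,0],[0,0,0],0.16]
    - [[-10,-38,0],[0,0,0],0.16]
    - [[-10,-30,0],[0,0,0],0.16]
    - [[0,0,0],[0,0,0],0.16]
    - [[0,0,0],[0,0,0],0.16]

```text
t: 56.83
eef_pos: [0.5448, 0.2705, 0.3652]
ee_rot: [3.14, 0.002, 0.068]
force: [0.3, 0.6, -0.2]
width: 0.0141
```

```bash
python3 - <<'E'
from h import *
to(cw(0,0,.4),.0706)
s=grab('scene','s15.png');a=grab('top','t15.png')
c1,w=cen(s,(235,300,200,260),'red'); print(c1,w,inv(onz('scene',c1,.108)[0]))
c,w=cen(a,(295,325,180,225),'red'); print(c,w,inv(onz('top',c,.108)[0]))
p,e=tri('top',c,'scene',c1); print(inv(p),e)
for z,x in((.108,.079),(.128,.0795)): print(z,proj('scene',cw(x+.003,-.117,z)))
cv2.imwrite('pics/c12.png',np.hstack([cv2.resize(s[170:270,225:325],(400,400),interpolation=2),cv2.resize(a[160:300,235:375],(400,400),interpolation=2)]))
E
```

```text
t 56.83 pos [0.5448 0.2705 0.3652] rot [3.14e+00 2.00e-03 6.80e-02] F [ 0.3  0.6 -0.2] w 0.0141
  shift mm [  4.6 215.8 -34.5] turn [ 0.1  0.1 -0.1] ; shift in final frame [  4.2 215.8 -34.8]
[274.3051106 232.7955759] 1311.0 [ 0.08320483 -0.11107466  0.108     ]
[306.27495622 195.10858144] 571.0 [ 0.08338691 -0.11475567  0.108     ]
[ 0.08384501 -0.11378463  0.11023462] 0.0023425899039160466
0.108 [[272.64651961 233.79936396]]
0.128 [[272.71623411 228.57256435]]
```

View pics/c12.png

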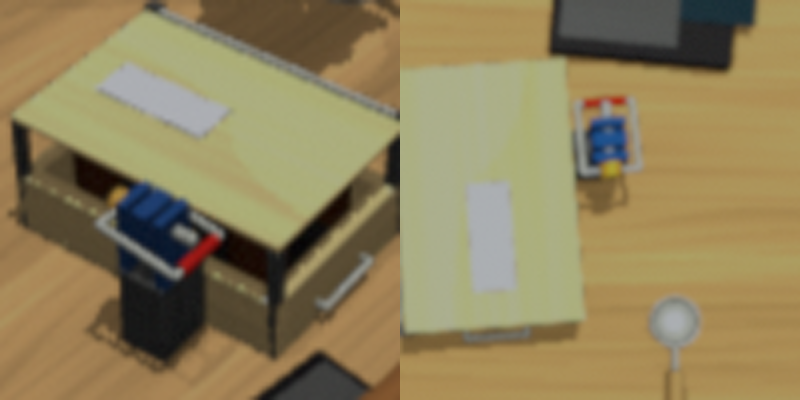

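c12 shows the lid shut, the brass head against the first ear, and the red sleeve at (202,253) now below the pin's nose. By triangulation the sleeve sits at about 0.110 m, or 0.108 m after the 2 mm bias seen on the folded ring. That is about 10° below level. I'm handing in.

```bash
python3 -c "
from h import *
print(arm.job_done())"
```

```text
the job is handed in; nothing more can be done
None
```

The job is handed in at about 57 s. All four jars I found on the table are packed upright in the four corner pockets, and the caddy is closed and locked. I viewed 14 pictures.

- **Jars:** I gripped each one at 7 N and set it down before letting go. A picture just before I closed the lid showed all four upright.
- **Lid:** It is flat. Under a 14 N press, the fingertips stopped at 0.114 m, the height of the shut lid's top face.
- **Linch pin:** It is home. It stopped at about 16 N after the ring's sleeve had moved 47 mm, and its tip shows beyond the second ear.
- **Ring:** It is flipped over and snapped on. The force fell as the sleeve went down, and the fingertips reached 0.113 m.
- **Sleeve height check:** The two measurements differ slightly. Triangulating from both cameras gave 0.110 m, or about 0.108 m after correcting a 2 mm bias. The scene image alone suggested about 0.111 m. They correspond to about 3.14 and 3.10 rad, both past the 3.04 limit.
- **Rest of the table:** I touched nothing else. The tamper and spoon were still in place when I last saw them, and no jar was knocked aside that I saw. I did not measure the other objects' positions again at the end.

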